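# Fetch the jar from behind the bottles and weigh it

### The arm

A 6-joint arm with a two-finger parallel gripper is mounted at the origin on the work surface. World frame = base frame: x ahead of the robot, y to its left, z up, the work surface at z = 0. Lengths are in m, angles in degrees, forces in N, time in s.
With the tool pointing down it reaches from about 0.3 to 0.75 m from the base axis. Payload 8.5 kg.
Tool frame: the origin (TCP) lies midway between the tips of the shut fingers; the grasp point (between the pads) lies 19 mm behind it (env.pinch_z is the z of the grasp point in the tool frame, in m); z points along the fingers, y is the line along which they close (so a half turn about z gives the same grasp; the last joint's range is limited). The gripper opens to 85 mm and grips with 20 to 120 N. Pads are 22 mm wide; open, the fingers measure 114 mm over their backs; the gripper's body (76 mm by 85 mm) begins 54 mm behind the grasp point. The pads swing forward as they close: fully open they stand 13 mm farther back than shut.
Start: joints at [51.091, 21.807, 74.336, -0, 83.858, -12.336], TCP at [0.246, 0.492, 0.231] pointing down, gripper open.
Joint ranges: [-178.18, 178.18], [-50.72, 133.34], [12.68, 142.11], [-81.47, 261.47], [9.98, 163.14], [-165.26, 165.26]. Speed limits (degrees/s): [136.94, 136.94, 180, 180, 180, 180].

### API

Orientations are given as a 3x3 rotation matrix whose columns are the frame's x, y, z axes.
In Python, from rig import env gives the robot as it stands.
- The arm moves only by the tool arm_command, never from a script. Its argument "deltas" is a list of rows, each an object of numbers: "rx", "ry", "rz": the turn, a rotation vector about the tool's x, y, z in rad; "dx", "dy", "dz": the shift along the tool's x, y, z in m; "fingers": the finger opening in m, from 0 to 0.0854. In form: [{"rx": .., "ry": .., "rz": .., "dx": .., "dy": .., "dz": .., "fingers": ..}, ...]. A call has 1 to 12 rows; each row shifts and turns the commanded pose from where the row before left it, along the tool's axes as they then stand; what a row does not reach is not made up. A row lasts 1/10 s, in which the tool goes at most 50 mm and 8.59 degrees, less where a joint would pass 70% of its speed; a pose out of reach is approached as far as the arm can. A call is refused whole if a number of a shift passes 0.05 or a number of a turn 0.15, either way. A call with a gripper value outside its range is refused whole. The fingers move at their own pace and stop on an object; "squeeze" is the grip in N (left out, the last holds). Time passes only in rows, so rows that do not move let the fingers close. It gives the time, the measured TCP pose, the force, the opening and the grip force at its end, in the units of the state.
- env.observe(): the state, without advancing time (a new reading comes with each control period).
- env.get_image(name): name is "side" or "top" or "wrist"; returns a dict with "color" (400x640x3 uint8, blue, green, red), "camera_matrix" (3x3 intrinsics, pixels), "eye" and "orientation" of the camera in the world. Camera axes: x right, y up, looking along -z (the intrinsics and any distortion apply to the point x, -y, -z); pixel columns grow to the right and rows downward; lengths in m; the calibration is good to about 2 mm. A picture is of the moment at which its call begins. There is no depth.
- env.close_job(): hands the job in; it is judged then, once.
Trained networks look in a picture, given as the dict that the camera call returned (one of the last four; its "shot" number tells which), for a name from the list of things; names that differ only in an ending like _2 or _b are one class to them, and where a whole thing is asked for, a point or a joint stands for the part that bears it (a point fixed in the world has none). Each returns a list of dicts, best first, with "p" (0 to 1); they miss things now and then, are a little off and sometimes report something else, mostly with a low value. They report only what shows in the picture. A call takes as long as a camera call. They do not tell look-alikes from the thing itself.
- env.look_for(query, picture): "box" ([left, top, right, bottom] in pixels, round what is visible of it).
- env.tip_of(query, picture): "location" ([column, row] in pixels: a listed point, or the origin of a listed thing).
The state is a dict: "time_s": time; "q": joint angles; "qvel": joint speeds; "joint_efforts": joint torques, N m; "position": TCP position; "tool_rot": TCP orientation; "ft_force": force on the tool from outside, world axes, zero at the start; "wrist_torque": the same for the moment, N m; "grip_width": finger opening in m; "gripper_force": force on a finger pad.
Only numpy, scipy, OpenCV 4.12 (cv2) and the standard library are available. Lean on these libraries where they do the work, as an engineer would, in place of code of your own. Each camera call takes 0.05 s, during which the arm holds its last target. There are 200 camera calls.

### The job

The small round jar for weighing stands in the back row of the grey spill tray, behind three tall containers. Stand the three tall containers (round bottle, square bottle, tin) together on the black rubber mat first; with them all there, put the jar upright on the middle of the balance's pan; then put each container back, upright, on the very spot in the tray where it stood at the start. Leave the short square pot in the tray alone, and set things down rather than drop or knock them over.

Things in the scene. Friction and masses are not known exactly. Their poses are not given: they have to be found in the camera images.
- round_bottle: Tall round bottle of amber glass with a paper label band and a narrower black cap; straight body 56 mm diameter up to 102 mm above its underside, cap 42 mm diameter, 126 mm high overall, about 0.26 kg. Origin: centre of the underside, z up. Starts upright in the front row (the row nearer the robot) of the spill tray; which of the three front places is its own changes from start to start.
- square_bottle: Tall square bottle of white plastic, body 52 x 52 mm and straight up to 100 mm above its underside, round white cap 38 mm diameter, 120 mm high overall, about 0.26 kg. Origin: centre of the underside, x and y square to its flat sides, z up. Starts upright in the front row of the spill tray, at any of the three places.
- tin: Tall plain cylindrical aluminium tin, 48 mm diameter (a thin darker seam 49 mm wide near the top) and straight for its whole height of 112 mm, flat top, about 0.24 kg. Origin: centre of the underside, z up. Starts upright in the front row of the spill tray, at any of the three places.
- jar: The wanted jar: short, round, white plastic with a grey disc on its lid; lower part 46 mm diameter up to 36 mm, lid 50 mm diameter from 36 to 54 mm, 55 mm high overall, about 0.12 kg. Origin: centre of the underside, z up. Starts upright in the back row of the spill tray, left or right, some 5 to 15 mm behind the tall containers, so that a gripper has no room until they are gone.
- square_pot: Short square white plastic pot, 46 x 46 mm body, 48 x 48 mm lid, 48 mm high, no disc on its lid. Origin: centre of the underside. Stands beside the jar in the back row of the spill tray (centres about 110 mm apart) and is to be left alone.
- spill_tray: Fixed shallow grey tray, outside 200 mm (x) by 280 mm (y), walls 5 mm thick and 26 mm high above the bench, inner floor 5 mm above the bench. Origin: centre of its underside, at bench height; its y axis runs along the rows. The front row lies about 33 mm to -x of its centre with places about 85 mm apart; the back row about 25 mm to +x.
- mat: Fixed black rubber mat flat on the bench, 320 mm (x) by 130 mm (y) and 4 mm thick: the side area. Origin: centre of its underside, at bench height. To the left or to the right of the tray, the balance being on the other side.
- balance_pan (a point): Centre of the top face of the balance's round steel pan, 110 mm diameter, 58 mm above the bench. The balance is a fixed white case, 210 mm (x) by 170 mm (y) and 44 mm high, with its display on the robot's side; the pan is rigid and does not sink.
Things that resemble listed ones, but are neither listed nor needed, are in the scene too. What is shaped like the tin but yellow is not meant.

How it is judged (in metres and radians):
On the way, in this order (a step that is already met when the one before it is completed fails the run):
1. the three tall containers stand upright and released on the mat together, the jar still in its place (x of round_bottle in the frame of mat between -0.15 and 0.15 m and y of round_bottle in the frame of mat between -0.056 and 0.056 m and z of each of round_bottle, square_bottle, tin in the frame of mat below 0.01 m and angle between each of round_bottle, square_bottle, tin's own z axis and vertical below 0.15 rad and x of square_bottle in the frame of mat between -0.15 and 0.15 m and y of square_bottle in the frame of mat between -0.056 and 0.056 m and x of tin in the frame of mat between -0.15 and 0.15 m and y of tin in the frame of mat between -0.056 and 0.056 m and contact force between each of round_bottle, square_bottle, tin and the fingers below 0.1 N and linear speed of each of round_bottle, square_bottle, tin below 0.03 m/s and distance of jar from where it was at the start of the episode below 0.02 m), for 0.2 s.
2. the jar stands released on the middle of the pan (within 15 mm) while the three containers stand on the mat (horizontal distance between jar and balance_pan below 0.015 m and z of jar in the frame of balance_pan between -0.005 and 0.006 m and angle between jar's own z axis and vertical below 0.1 rad and contact force between jar and the fingers below 0.1 N and linear speed of jar below 0.03 m/s and x of round_bottle in the frame of mat between -0.15 and 0.15 m and y of round_bottle in the frame of mat between -0.056 and 0.056 m and z of each of round_bottle, square_bottle, tin in the frame of mat below 0.01 m and angle between each of round_bottle, square_bottle, tin's own z axis and vertical below 0.15 rad and x of square_bottle in the frame of mat between -0.15 and 0.15 m and y of square_bottle in the frame of mat between -0.056 and 0.056 m and x of tin in the frame of mat between -0.15 and 0.15 m and y of tin in the frame of mat between -0.056 and 0.056 m), for 0.2 s.
At the end, for the whole second after the job is handed in: The jar stands upright on the pan, its centre within 15 mm of the pan's centre; the round bottle, the square bottle and the tin each stand upright in the tray within 15 mm of where each stood at the start; the square pot is within 15 mm of its start and upright; everything is released and at rest (horizontal distance between jar and balance_pan below 0.015 m and z of jar in the frame of balance_pan between -0.005 and 0.006 m and angle between each of jar, round_bottle, square_bottle, tin, square_pot's own z axis and vertical below 0.1 rad and contact force between each of jar, round_bottle, square_bottle, tin and the fingers below 0.1 N and linear speed of each of jar, round_bottle, square_bottle, tin below 0.03 m/s and distance of each of round_bottle, square_bottle, tin, square_pot from where it was at the start of the episode below 0.015 m); the robot touches nothing.
It fails at once if a container, the jar or the square pot was knocked over (angle between any of round_bottle, square_bottle, tin, jar, square_pot's own z axis and vertical above 0.6 rad).
It fails at once if the square pot was picked up or pushed away (more than 30 mm) (distance of square_pot from where it was at the start of the episode above 0.03 m).
It fails at once if a container or the jar was dropped (fell freely by more than about 30 mm) ((linear speed of round_bottle above 0.75 m/s and contact force between round_bottle and the fingers below 0.05 N) or (linear speed of square_bottle above 0.75 m/s and contact force between square_bottle and the fingers below 0.05 N) or (linear speed of tin above 0.75 m/s and contact force between tin and the fingers below 0.05 N) or (linear speed of jar above 0.75 m/s and contact force between jar and the fingers below 0.05 N)).
It also fails if it takes over 144 s, if anything falls off the work surface, if the arm or the gripper's body presses on something with over 40 N, if the wrist force passes 120 N, or if a joint passes its speed limit or range.

## Working session

There is one attempt and no reset: what is moved stays moved. The work goes in short steps, Python scripts to look and compute and a tool call to move; the robot and the scene stay as the last step left them, time stands still between calls to the robot, and variables do not carry over. Pictures are saved under pics/ and viewed, at most 14 in all, crops included, and the job is handed in when it is done.

Besides the shell and the picture viewer there is one more tool, called in YAML: its name, and indented under it one key for each argument. arm_command: Moves the arm, as the interface text tells. Its arguments: {"type":"object","properties":{"deltas":{"type":"array"},"squeeze":{"type":"number"}},"required":["deltas"]}

```bash
mkdir -p pics; ls
cat > h.py <<'E'
import numpy as np, cv2
from rig import env
def proj(im,P):
    P=np.atleast_2d(P); c=(P-np.array(im['eye']))@np.array(im['orientation']); c=c*[1,-1,-1]
    u=c@np.array(im['camera_matrix']).T; return u[:,:2]/u[:,2:]
def ray(im,uv):
    d=np.linalg.solve(np.array(im['camera_matrix']),[uv[0],uv[1],1.])*[1,-1,-1]
    d=np.array(im['orientation'])@d; return np.array(im['eye'],float),d/np.linalg.norm(d)
def atz(im,uv,z):
    e,d=ray(im,uv); return e+d*(z-e[2])/d[2]
def tri(obs):
    A=np.zeros((3,3));b=np.zeros(3)
    for im,uv in obs:
        e,d=ray(im,uv);M=np.eye(3)-np.outer(d,d);A+=M;b+=M@e
    x=np.linalg.solve(A,b)
    return x,[np.linalg.norm((np.eye(3)-np.outer(ray(i,u)[1],ray(i,u)[1]))@(x-ray(i,u)[0])) for i,u in obs]
E
python3 - <<'E'
from h import *
ims={n:env.get_image(n) for n in('side','top','wrist')}
print({k:(v.shape if hasattr(v,'shape') else v) for k,v in ims['top'].items() if k!='color'})
for n,im in ims.items(): cv2.imwrite(f'pics/{n}0.png',im['color'])
for n in('top','side'):
  im=ims[n];print(n,im['eye'])
  for q in('round_bottle','square_bottle','tin','jar','square_pot','spill_tray','mat','balance_pan'):
    print(q,[(np.round(r['box']).tolist(),round(r['p'],2)) for r in env.look_for(q,im)[:4]],[(np.round(r['location']).tolist(),round(r['p'],2)) for r in env.tip_of(q,im)[:4]])
o=env.observe();print(o)
E
```

```text
pics
{'camera_matrix': (3, 3), 'eye': (3,), 'orientation': (3, 3), 'shot': 2}
top [0.46191907 0.00735185 1.15906101]
round_bottle [([337.0, 172.0, 363.0, 199.0], 0.9), ([325.0, 158.0, 347.0, 177.0], 0.2)] [([347.0, 190.0], 0.76), ([424.0, 229.0], 0.62)]
square_bottle [([308.0, 176.0, 328.0, 203.0], 0.86)] [([313.0, 187.0], 0.58)]
tin [([217.0, 145.0, 244.0, 169.0], 0.65), ([275.0, 180.0, 294.0, 202.0], 0.62)] [([233.0, 160.0], 0.96), ([286.0, 195.0], 0.84)]
jar [([327.0, 158.0, 347.0, 181.0], 0.7)] [([334.0, 168.0], 0.86)]
square_pot [([284.0, 157.0, 307.0, 180.0], 0.76)] [([294.0, 173.0], 0.61)]
spill_tray [([265.0, 134.0, 373.0, 222.0], 0.66)] []
mat [([397.0, 167.0, 451.0, 289.0], 0.71)] [([425.0, 228.0], 0.75)]
balance_pan [([154.0, 196.0, 224.0, 284.0], 0.97)] [([188.0, 223.0], 0.74)]
side [0.54801591 0.75697551 0.6130449 ]
round_bottle [([295.0, 159.0, 324.0, 187.0], 0.94)] [([285.0, 221.0], 0.32)]
square_bottle [([293.0, 182.0, 323.0, 242.0], 0.74), ([288.0, 152.0, 420.0, 180.0], 0.2)] [([311.0, 234.0], 0.87)]
tin [([239.0, 260.0, 274.0, 331.0], 0.79), ([302.0, 208.0, 328.0, 2
[... 532 characters left out ...]
8588342e+01, -1.23379065e+01]), 'qvel': array([-0.08537995, -0.0397936 , -0.0490972 ,  0.03622025,  0.12842488,
       -0.13391276]), 'joint_efforts': array([ 8.09810754e-04, -4.48328340e+01, -2.31459796e+01, -2.10040002e-04,
        6.57627861e-04,  6.10204410e-06]), 'position': array([0.24603778, 0.49188027, 0.23132516]), 'tool_rot': array([[-8.94376859e-01,  4.47314246e-01,  9.03534638e-06],
       [ 4.47314246e-01,  8.94376859e-01, -2.10089467e-05],
       [-1.74786059e-05, -1.47482766e-05, -1.00000000e+00]]), 'ft_force': array([-0.73314215,  0.71374841,  0.11764334]), 'wrist_torque': array([ 0.00100898, -0.0012474 ,  0.00949089]), 'gripper_force': 0.0, 'grip_width': 0.08534595327998803}
```

View pics/top0.png

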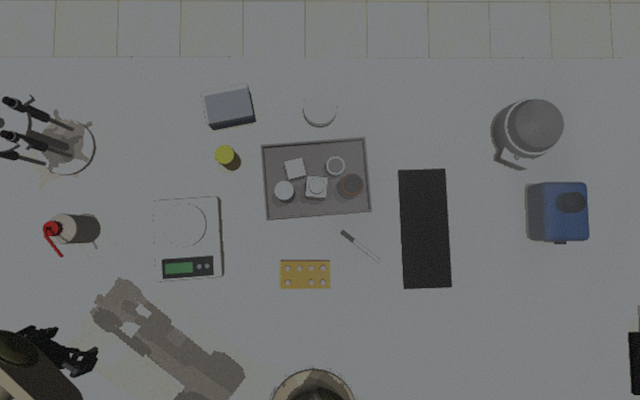

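View pics/side0.png

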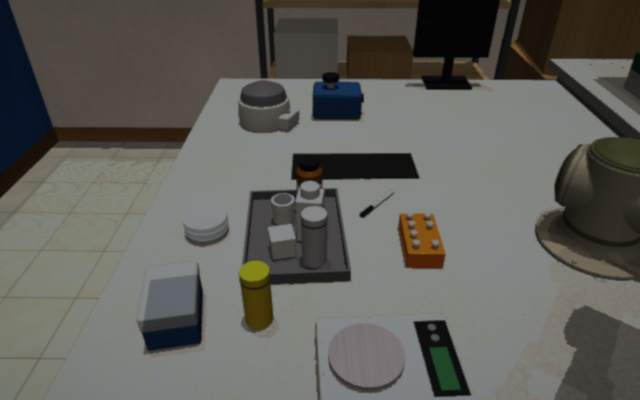

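The candidates in the top view are:
- Jar: (335,166), with a grey disc. In the side view it is at (283,208).
- Square pot: (294,169), no disc.
- White lid or stack outside the tray: (319,110). This is a distractor.
- Tin: (284,191), aluminium. The yellow one at (226,157) is not meant.
- Square bottle: (316,187).
- Round bottle: (350,186).

The mat is on the right (425,228) and the balance on the left (186,225). Next I'll work out positions and aim the wrist camera.

Run:
```python
from h import *
t=env.get_image('top');w=env.get_image('wrist');s=env.get_image('side')
np.set_printoptions(precision=4,suppress=True)
o=env.observe();R=o['tool_rot']
print('wrist cam in tool',R.T@(np.array(w['eye'])-o['position']),'\n',R.T@np.array(w['orientation']),'\n',np.array(w['camera_matrix']),env.pinch_z)
for n,uv,z in[('tray',(262,145),.026),('tray',(365,138),.026),('tray',(371,211),.026),('tray',(267,220),.026),
 ('mat',(398,169),.004),('mat',(445,168),.004),('mat',(451,287),.004),('mat',(404,288),.004),
 ('pan',(186,225),.058),('jar',(335.5,165.5),.06),('pot',(294,169),.053),('tin',(284,190.5),.117),('sq',(317,185.5),.125),('rb',(350.5,185.5),.131),('yellow',(226,155),.11)]:
  print(n,atz(t,uv,z))
for n,a,b in[('tin',(284,190.5),(314,214)),('jar',(335.5,165.5),(283,200)),('pan',(186,225),(367,355)),('sq',(317,185.5),(311,186)),('rb',(350.5,185.5),(310,164))]:
  print(n,*tri([(t,a),(s,b)]))
```

```text
wrist cam in tool [ 0.0757  0.0001 -0.1429] 
 [[ 0.0004  0.956   0.2932]
 [ 1.     -0.0002 -0.0008]
 [-0.0007  0.2932 -0.956 ]] 
 [[307.8883   0.     317.4482]
 [  0.     307.8883 198.5623]
 [  0.       0.       1.    ]] -0.0187
tray [0.7009 0.1338 0.026 ]
tray [ 0.7193 -0.1413  0.026 ]
tray [ 0.5236 -0.1544  0.026 ]
tray [0.5012 0.1198 0.026 ]
mat [ 0.6388 -0.2328  0.004 ]
mat [ 0.6411 -0.3612  0.004 ]
mat [ 0.321  -0.3683  0.004 ]
mat [ 0.3193 -0.2425  0.004 ]
pan [0.4883 0.3223 0.058 ]
jar [ 0.6398 -0.0595  0.06  ]
pot [0.632  0.0478 0.053 ]
tin [0.5695 0.0698 0.117 ]
sq [ 0.5805 -0.0104  0.125 ]
rb [ 0.5796 -0.0909  0.131 ]
yellow [0.6584 0.2126 0.11  ]
tin [0.5703 0.07   0.1134] [np.float64(0.0004195787042747705), np.float64(0.00041957870427482773)]
jar [ 0.6404 -0.0598  0.0548] [np.float64(0.00016215562738712363), np.float64(0.00016215562738709232)]
pan [0.4882 0.325  0.0485] [np.float64(0.000398226205901851), np.float64(0.00039822620590188593)]
sq [ 0.5798 -0.0104  0.1223] [np.float64(0.0010829299270408163), np.float64(0.0010829299270407478)]
rb [ 0.5819 -0.0916  0.1243] [np.float64(0.0015304165575887726), np.float64(0.0015304165575888693)]
```

```bash
cat >> h.py <<'E'
from scipy.spatial.transform import Rotation as Rn
def tgt(x,y,z,yaw):  # yaw (deg) of tool y axis in world, tool pointing down
    a=np.radians(yaw);ty=np.array([np.cos(a),np.sin(a),0]);tz=np.array([0,0,-1.])
    return np.array([x,y,z]),np.c_[np.cross(ty,tz),ty,tz]
def plan(n,x,y,z,yaw,frm=None):
    if frm is None: o=env.observe();p,R=o['position'],o['tool_rot']
    else: p,R=tgt(*frm)
    P,Q=tgt(x,y,z,yaw);w=Rn.from_matrix(R.T@Q).as_rotvec()/n;E=Rn.from_rotvec(w).as_matrix()
    S=sum(np.linalg.matrix_power(E,k) for k in range(n));d=np.linalg.solve(S,R.T@(P-p))
    print(n,'x  d',np.round(d,4),'|d|',round(np.linalg.norm(d),3),' r',np.round(w,4))
E
python3 - <<'E'
from h import *
plan(18,.6,-.03,.32,4)
E
```

```text
18 x  d [-0.0366 -0.0008 -0.0049] |d| 0.037  r [-0.      0.      0.0576]
```

arm_command:
  deltas:
    - {"dx": -0.0366,"dy": -0.0008,"dz": -0.0049,"rz": 0.0576}
    - {"dx": -0.0366,"dy": -0.0008,"dz": -0.0049,"rz": 0.0576}
    - {"dx": -0.0366,"dy": -0.0008,"dz": -0.0049,"rz": 0.0576}
    - {"dx": -0.0366,"dy": -0.0008,"dz": -0.0049,"rz": 0.0576}
    - {"dx": -0.0366,"dy": -0.0008,"dz": -0.0049,"rz": 0.0576}
    - {"dx": -0.0366,"dy": -0.0008,"dz": -0.0049,"rz": 0.0576}
    - {"dx": -0.0366,"dy": -0.0008,"dz": -0.0049,"rz": 0.0576}
    - {"dx": -0.0366,"dy": -0.0008,"dz": -0.0049,"rz": 0.0576}
    - {"dx": -0.0366,"dy": -0.0008,"dz": -0.0049,"rz": 0.0576}
    - {"dx": -0.0366,"dy": -0.0008,"dz": -0.0049,"rz": 0.0576}
    - {"dx": -0.0366,"dy": -0.0008,"dz": -0.0049,"rz": 0.0576}
    - {"dx": -0.0366,"dy": -0.0008,"dz": -0.0049,"rz": 0.0576}

```text
invalid input
```

arm_command:
  deltas:
    - {"dx": -0.0366,"dy": -0.0008,"dz": -0.0049,"rz": 0.0576}
    - {"dx": -0.0366,"dy": -0.0008,"dz": -0.0049,"rz": 0.0576}
    - {"dx": -0.0366,"dy": -0.0008,"dz": -0.0049,"rz": 0.0576}
    - {"dx": -0.0366,"dy": -0.0008,"dz": -0.0049,"rz": 0.0576}
    - {"dx": -0.0366,"dy": -0.0008,"dz": -0.0049,"rz": 0.0576}
    - {"dx": -0.0366,"dy": -0.0008,"dz": -0.0049,"rz": 0.0576}
    - {"dx": 0}
    - {"dx": 0}

```text
invalid input
```

Run:
```python
from h import *
np.set_printoptions(precision=4,suppress=True)
im=env.get_image('wrist');cv2.imwrite('pics/w1.png',im['color'])
o=env.observe();print(o['time_s'],o['position'],o['tool_rot'][:,1])
for q,h in dict(round_bottle=.131,square_bottle=.125,tin=.117,jar=.06,square_pot=.053).items():
    for r in env.look_for(q,im)[:2]:
        print(q,np.round(r['box'],1),round(r['p'],2))
    for r in env.tip_of(q,im)[:2]: print('   org',np.round(r['location'],1),round(r['p'],2),atz(im,r['location'],.005))
```

```text
1.95 [0.246  0.4919 0.2313] [0.4473 0.8944 0.    ]
```

View pics/w1.png

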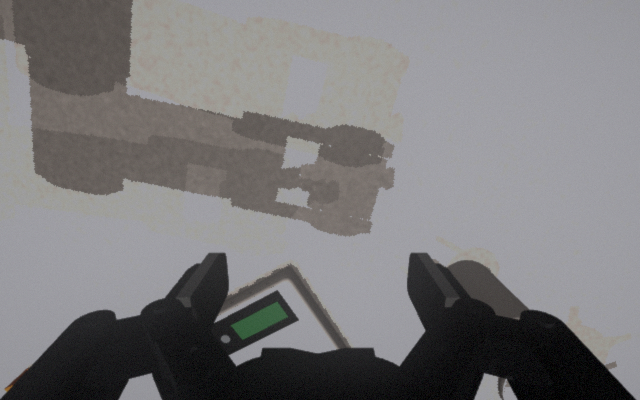

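The wrist view still shows the start pose: the call was refused, probably because every row needs all its keys.

arm_command:
  deltas:
    - {"rx": 0,"ry": 0,"rz": 0.0576,"dx": -0.0366,"dy": -0.0008,"dz": -0.0049,"fingers": 0.085}
    - {"rx": 0,"ry": 0,"rz": 0.0576,"dx": -0.0366,"dy": -0.0008,"dz": -0.0049,"fingers": 0.085}
    - {"rx": 0,"ry": 0,"rz": 0.0576,"dx": -0.0366,"dy": -0.0008,"dz": -0.0049,"fingers": 0.085}
    - {"rx": 0,"ry": 0,"rz": 0.0576,"dx": -0.0366,"dy": -0.0008,"dz": -0.0049,"fingers": 0.085}
    - {"rx": 0,"ry": 0,"rz": 0.0576,"dx": -0.0366,"dy": -0.0008,"dz": -0.0049,"fingers": 0.085}
    - {"rx": 0,"ry": 0,"rz": 0.0576,"dx": -0.0366,"dy": -0.0008,"dz": -0.0049,"fingers": 0.085}
    - {"rx": 0,"ry": 0,"rz": 0.0576,"dx": -0.0366,"dy": -0.0008,"dz": -0.0049,"fingers": 0.085}
    - {"rx": 0,"ry": 0,"rz": 0.0576,"dx": -0.0366,"dy": -0.0008,"dz": -0.0049,"fingers": 0.085}
    - {"rx": 0,"ry": 0,"rz": 0.0576,"dx": -0.0366,"dy": -0.0008,"dz": -0.0049,"fingers": 0.085}
    - {"rx": 0,"ry": 0,"rz": 0.0576,"dx": -0.0366,"dy": -0.0008,"dz": -0.0049,"fingers": 0.085}
    - {"rx": 0,"ry": 0,"rz": 0.0576,"dx": -0.0366,"dy": -0.0008,"dz": -0.0049,"fingers": 0.085}
    - {"rx": 0,"ry": 0,"rz": 0.0576,"dx": -0.0366,"dy": -0.0008,"dz": -0.0049,"fingers": 0.085}

```text
time_s: 3.65
position: [0.546, 0.1808, 0.2902]
tool_rot: [[-0.402, 0.916, -0.0], [0.916, 0.402, 0.0], [0.0, -0.0, -1.0]]
ft_force: [-0.2, 0.0, 0.1]
grip_width: 0.0852
gripper_force: 0.0
```

arm_command:
  deltas:
    - {"rx": 0,"ry": 0,"rz": 0.0576,"dx": -0.0366,"dy": -0.0008,"dz": -0.0049,"fingers": 0.085}
    - {"rx": 0,"ry": 0,"rz": 0.0576,"dx": -0.0366,"dy": -0.0008,"dz": -0.0049,"fingers": 0.085}
    - {"rx": 0,"ry": 0,"rz": 0.0576,"dx": -0.0366,"dy": -0.0008,"dz": -0.0049,"fingers": 0.085}
    - {"rx": 0,"ry": 0,"rz": 0.0576,"dx": -0.0366,"dy": -0.0008,"dz": -0.0049,"fingers": 0.085}
    - {"rx": 0,"ry": 0,"rz": 0.0576,"dx": -0.0366,"dy": -0.0008,"dz": -0.0049,"fingers": 0.085}
    - {"rx": 0,"ry": 0,"rz": 0.0576,"dx": -0.0366,"dy": -0.0008,"dz": -0.0049,"fingers": 0.085}
    - {"rx": 0,"ry": 0,"rz": 0,"dx": 0,"dy": 0,"dz": 0,"fingers": 0.085}
    - {"rx": 0,"ry": 0,"rz": 0,"dx": 0,"dy": 0,"dz": 0,"fingers": 0.085}

```text
time_s: 4.45
position: [0.5993, -0.0299, 0.3193]
tool_rot: [[-0.069, 0.998, -0.0], [0.998, 0.069, 0.0], [0.0, -0.0, -1.0]]
ft_force: [0.5, 0.8, -0.0]
grip_width: 0.0849
gripper_force: 0.0
```

Run:
```python
from h import *
np.set_printoptions(precision=4,suppress=True)
im=env.get_image('wrist');cv2.imwrite('pics/w2.png',im['color']);np.save('w2.npy',im,allow_pickle=True)
o=env.observe();print(o['time_s'],o['position'],o['tool_rot'][:,1])
for q,h in dict(round_bottle=.131,square_bottle=.125,tin=.117,jar=.06,square_pot=.053).items():
    for r in env.look_for(q,im)[:2]:
        print(q,np.round(r['box'],1),round(r['p'],2))
    for r in env.tip_of(q,im)[:2]: print('   org',np.round(r['location'],1),round(r['p'],2),atz(im,r['location'],.005))
```

```text
4.5 [ 0.5993 -0.0291  0.3194] [ 0.9975  0.0708 -0.0003]
   org [309.1 196. ] 0.6 [ 0.59   -0.0911  0.005 ]
   org [305.2 139.9] 0.64 [ 0.579  -0.0058  0.005 ]
   org [301.6  83.4] 0.75 [0.5694 0.0716 0.005 ]
   org [347.1 105. ] 0.72 [0.6355 0.0473 0.005 ]
jar [328.9 164.7 364.6 205.2] 0.73
   org [345.5 181. ] 0.65 [ 0.6439 -0.0634  0.005 ]
square_pot [330.2  80.9 372.3 130. ] 0.82
square_pot [328.4 165.5 366.1 204.4] 0.32
   org [343.3 105.7] 0.97 [0.6302 0.046  0.005 ]
```

View pics/w2.png

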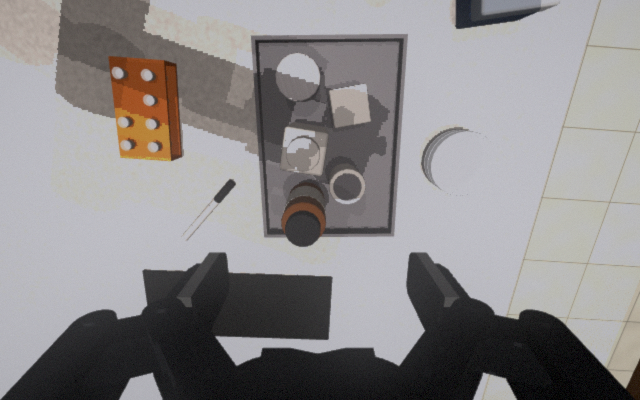

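The wrist view shows the jar with its disc ring at (347,186), the plain pot at (349,105), tin at (298,77), square bottle at (303,153) and round bottle at (303,227). I'll make one close crop to confirm the choice.

Run:
```python
from h import *
np.set_printoptions(precision=4,suppress=True)
im=np.load('w2.npy',allow_pickle=True).item()
cv2.imwrite('pics/w2c.png',cv2.resize(im['color'][55:255,255:405],None,fx=4*.75,fy=4*.75,interpolation=cv2.INTER_CUBIC))
for n,uv,h in[('tin',(298,77),.117),('sq',(303,153),.125),('rb',(303,227),.131),('jar',(347,186),.06),('pot',(349,105),.053)]: print(n,atz(im,uv,h))
t=env.get_image('top')
for n,a,b in[('tin',(298,77),(284,190.5)),('sq',(303,153),(317,185.5)),('rb',(303,227),(350.5,185.5)),('jar',(347,186),(335.5,165.5)),('pot',(349,105),(294,169))]: print(n,*tri([(im,a),(t,b)]))
```

```text
tin [0.5712 0.0711 0.117 ]
sq [ 0.5812 -0.0067  0.125 ]
rb [ 0.5862 -0.0914  0.131 ]
jar [ 0.6406 -0.0571  0.06  ]
pot [0.6335 0.0473 0.053 ]
tin [0.5706 0.0711 0.1076] [np.float64(0.000739046087775115), np.float64(0.0007390460877750896)]
sq [ 0.5814 -0.0098  0.1106] [np.float64(0.0011296489875821454), np.float64(0.0011296489875822185)]
rb [ 0.5833 -0.0928  0.1241] [np.float64(0.0031213928065182877), np.float64(0.0031213928065180526)]
jar [ 0.642  -0.0603  0.047 ] [np.float64(0.00011338862650835602), np.float64(0.00011338862650846102)]
pot [0.6348 0.0479 0.0368] [np.float64(0.0005829401507465813), np.float64(0.0005829401507465137)]
```

View pics/w2c.png

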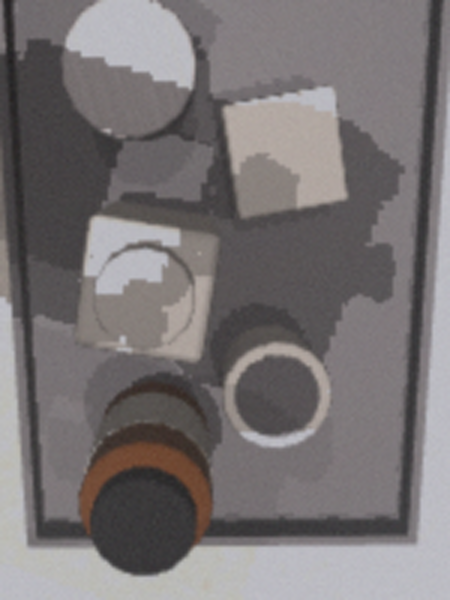

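The crop confirms the jar: round lid with a grey disc at crop (277,395), next to the plain square pot at (285,153). Now I'll get the square bottle's yaw and the first moves.

Run:
```python
from h import *
np.set_printoptions(precision=4,suppress=True)
im=np.load('w2.npy',allow_pickle=True).item()
f=lambda c,z:np.array([atz(im,np.array(p)/3+[255,55],z)[:2] for p in c])
for c,z in(([(95,213),(218,235),(203,360),(78,342)],.105),([(222,107),(332,87),(347,200),(240,218)],.053)):
  P=f(c,z);e=np.roll(P,-1,0)-P;print(P.mean(0),np.linalg.norm(e,axis=1),(np.degrees(np.arctan2(e[:,1],e[:,0]))+45)%90-45)
print(f([(131,66)],.117),f([(145,522)],.131),f([(277,391)],.06))
plan(6,.584,-.092,.22,4); plan(4,.584,-.092,.07,4,(.584,-.092,.22,4))
```

```text
[ 0.5821 -0.0077] [0.0472 0.0488 0.0497 0.0501] [-5.9404 -2.4132 -4.3561 -5.3291]
[0.635  0.0458] [0.0463 0.0465 0.0465 0.0461] [13.7658 14.6067 13.3637 14.3561]
[[0.5719 0.0712]] [[ 0.5868 -0.0938]] [[ 0.6409 -0.0561]]
6 x  d [-0.0102 -0.0033  0.0166] |d| 0.02  r [0.     0.     0.0001]
4 x  d [0.     0.     0.0375] |d| 0.038  r [0. 0. 0.]
```

arm_command:
  deltas:
    - {"rx": 0,"ry": 0,"rz": 0,"dx": -0.0153,"dy": -0.005,"dz": 0.0248,"fingers": 0.085}
    - {"rx": 0,"ry": 0,"rz": 0,"dx": -0.0153,"dy": -0.005,"dz": 0.0248,"fingers": 0.085}
    - {"rx": 0,"ry": 0,"rz": 0,"dx": -0.0153,"dy": -0.005,"dz": 0.0248,"fingers": 0.085}
    - {"rx": 0,"ry": 0,"rz": 0,"dx": -0.0153,"dy": -0.005,"dz": 0.0248,"fingers": 0.085}
    - {"rx": 0,"ry": 0,"rz": 0,"dx": 0,"dy": 0,"dz": 0,"fingers": 0.085}

```text
time_s: 5.55
position: [0.5823, -0.0931, 0.2173]
tool_rot: [[-0.068, 0.998, -0.006], [0.998, 0.068, 0.002], [0.002, -0.006, -1.0]]
ft_force: [-0.9, 0.8, -0.3]
grip_width: 0.0854
gripper_force: 0.0
```

Run:
```python
from h import *
plan(5,.584,-.092,.07,4)
```

```text
5 x  d [0.0001 0.0005 0.0295] |d| 0.029  r [-0.0012 -0.0005 -0.0003]
```

arm_command:
  deltas:
    - {"rx": 0,"ry": 0,"rz": 0,"dx": 0,"dy": 0.0005,"dz": 0.0295,"fingers": 0.085}
    - {"rx": 0,"ry": 0,"rz": 0,"dx": 0,"dy": 0.0005,"dz": 0.0295,"fingers": 0.085}
    - {"rx": 0,"ry": 0,"rz": 0,"dx": 0,"dy": 0.0005,"dz": 0.0295,"fingers": 0.085}
    - {"rx": 0,"ry": 0,"rz": 0,"dx": 0,"dy": 0.0005,"dz": 0.0295,"fingers": 0.085}
    - {"rx": 0,"ry": 0,"rz": 0,"dx": 0,"dy": 0,"dz": 0.0295,"fingers": 0.085}
    - {"rx": 0,"ry": 0,"rz": 0,"dx": 0,"dy": 0,"dz": 0,"fingers": 0.085}
    - {"rx": 0,"ry": 0,"rz": 0,"dx": 0,"dy": 0,"dz": 0,"fingers": 0.07}
    - {"rx": 0,"ry": 0,"rz": 0,"dx": 0,"dy": 0,"dz": 0,"fingers": 0.06}
    - {"rx": 0,"ry": 0,"rz": 0,"dx": 0,"dy": 0,"dz": 0,"fingers": 0.04}
    - {"rx": 0,"ry": 0,"rz": 0,"dx": 0,"dy": 0,"dz": 0,"fingers": 0.04}
    - {"rx": 0,"ry": 0,"rz": 0,"dx": 0,"dy": 0,"dz": 0,"fingers": 0.04}
    - {"rx": 0,"ry": 0,"rz": 0,"dx": 0,"dy": 0,"dz": 0,"fingers": 0.04}
  squeeze: 40

```text
time_s: 6.75
position: [0.5866, -0.0921, 0.0752]
tool_rot: [[-0.07, 0.998, 0.003], [0.998, 0.07, -0.001], [-0.001, 0.003, -1.0]]
ft_force: [-1.2, 0.4, 4.4]
grip_width: 0.0544
gripper_force: 41.9
```

arm_command:
  deltas:
    - {"rx": 0,"ry": 0,"rz": 0,"dx": 0,"dy": 0,"dz": -0.01,"fingers": 0.04}
    - {"rx": 0,"ry": 0,"rz": 0,"dx": 0,"dy": 0,"dz": -0.025,"fingers": 0.04}
    - {"rx": 0,"ry": 0,"rz": 0,"dx": 0,"dy": 0,"dz": -0.025,"fingers": 0.04}
    - {"rx": 0,"ry": 0,"rz": 0,"dx": 0,"dy": 0,"dz": -0.02,"fingers": 0.04}
    - {"rx": 0,"ry": 0,"rz": 0,"dx": 0,"dy": 0,"dz": 0,"fingers": 0.04}
    - {"rx": 0,"ry": 0,"rz": 0,"dx": 0,"dy": 0,"dz": 0,"fingers": 0.04}

```text
time_s: 7.35
position: [0.5855, -0.0918, 0.1529]
tool_rot: [[-0.07, 0.998, 0.0], [0.998, 0.07, -0.0], [-0.0, 0.0, -1.0]]
ft_force: [-0.4, 0.1, -3.4]
grip_width: 0.0543
gripper_force: 43.7
```

Run:
```python
from h import *
np.set_printoptions(precision=4,suppress=True)
s=env.get_image('side');cv2.imwrite('pics/s2.png',cv2.resize(s['color'][100:300,200:440],None,fx=3,fy=3))
o=env.observe();print(o['position'],o['tool_rot'],o['ft_force'])
# mat spots in mat frame (angle from corners)
c=np.array([[.6388,-.2328],[.6411,-.3612],[.321,-.3683],[.3193,-.2425]]);print('mat',c.mean(0))
v=(c[0]+c[1]-c[2]-c[3])/2;print(v,np.degrees(np.arctan2(v[1],v[0])))
z=o['position'][2]
plan(9,.38,-.303,z,1);plan(9,.48,-.301,z,1)
```

```text
[ 0.5852 -0.0917  0.1521] [[-0.0701  0.9975 -0.0015]
 [ 0.9975  0.0701  0.0005]
 [ 0.0006 -0.0014 -1.    ]] [ 0.72    0.2788 -3.2324]
mat [ 0.48   -0.3012]
[0.3198 0.0084] 1.5046088503742017
9 x  d [-0.0224 -0.0239  0.    ] |d| 0.033  r [-0.0002 -0.0001  0.0059]
9 x  d [-0.0227 -0.0128  0.    ] |d| 0.026  r [-0.0002 -0.0001  0.0059]
```

View pics/s2.png

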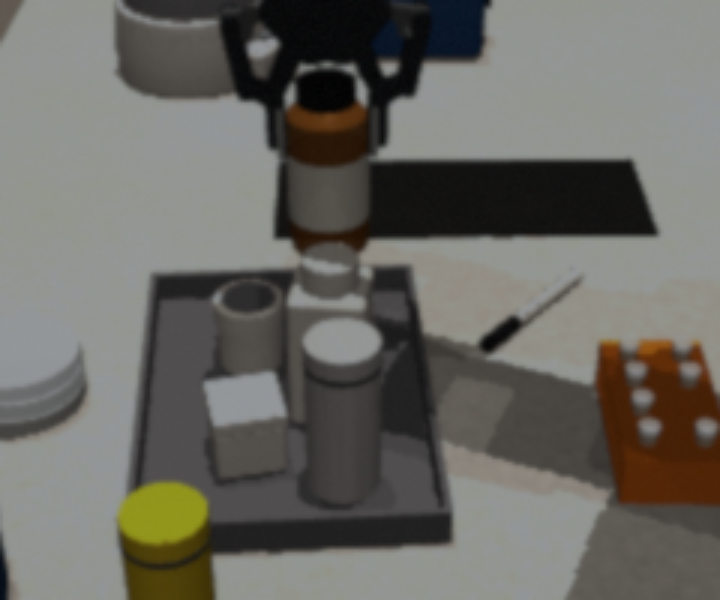

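The round bottle hangs upright in the gripper and the jar is untouched. Next, move it to the near end of the mat.

arm_command:
  deltas:
    - {"rx": 0,"ry": 0,"rz": 0.0059,"dx": -0.0224,"dy": -0.0239,"dz": 0,"fingers": 0.04}
    - {"rx": 0,"ry": 0,"rz": 0.0059,"dx": -0.0224,"dy": -0.0239,"dz": 0,"fingers": 0.04}
    - {"rx": 0,"ry": 0,"rz": 0.0059,"dx": -0.0224,"dy": -0.0239,"dz": 0,"fingers": 0.04}
    - {"rx": 0,"ry": 0,"rz": 0.0059,"dx": -0.0224,"dy": -0.0239,"dz": 0,"fingers": 0.04}
    - {"rx": 0,"ry": 0,"rz": 0.0059,"dx": -0.0224,"dy": -0.0239,"dz": 0,"fingers": 0.04}
    - {"rx": 0,"ry": 0,"rz": 0.0059,"dx": -0.0224,"dy": -0.0239,"dz": 0,"fingers": 0.04}
    - {"rx": 0,"ry": 0,"rz": 0.0059,"dx": -0.0224,"dy": -0.0239,"dz": 0,"fingers": 0.04}
    - {"rx": 0,"ry": 0,"rz": 0.0059,"dx": -0.0224,"dy": -0.0239,"dz": 0,"fingers": 0.04}
    - {"rx": 0,"ry": 0,"rz": 0.0059,"dx": -0.0224,"dy": -0.0239,"dz": 0,"fingers": 0.04}
    - {"rx": 0,"ry": 0,"rz": 0,"dx": 0,"dy": 0,"dz": 0,"fingers": 0.04}
    - {"rx": 0,"ry": 0,"rz": 0,"dx": 0,"dy": 0,"dz": 0,"fingers": 0.04}

```text
time_s: 8.5
position: [0.3798, -0.3032, 0.152]
tool_rot: [[-0.016, 1.0, -0.001], [1.0, 0.016, 0.002], [0.002, -0.001, -1.0]]
ft_force: [1.5, -0.2, -3.4]
grip_width: 0.0543
gripper_force: 44.0
```

arm_command:
  deltas:
    - {"rx": 0,"ry": 0,"rz": 0,"dx": 0,"dy": 0,"dz": 0.02,"fingers": 0.04}
    - {"rx": 0,"ry": 0,"rz": 0,"dx": 0,"dy": 0,"dz": 0.02,"fingers": 0.04}
    - {"rx": 0,"ry": 0,"rz": 0,"dx": 0,"dy": 0,"dz": 0.02,"fingers": 0.04}
    - {"rx": 0,"ry": 0,"rz": 0,"dx": 0,"dy": 0,"dz": 0.009,"fingers": 0.04}
    - {"rx": 0,"ry": 0,"rz": 0,"dx": 0,"dy": 0,"dz": 0.005,"fingers": 0.04}
    - {"rx": 0,"ry": 0,"rz": 0,"dx": 0,"dy": 0,"dz": 0.002,"fingers": 0.04}
    - {"rx": 0,"ry": 0,"rz": 0,"dx": 0,"dy": 0,"dz": 0,"fingers": 0.04}
    - {"rx": 0,"ry": 0,"rz": 0,"dx": 0,"dy": 0,"dz": 0,"fingers": 0.04}

```text
time_s: 9.3
position: [0.3805, -0.3035, 0.0774]
tool_rot: [[-0.017, 1.0, 0.001], [1.0, 0.017, -0.001], [-0.001, 0.001, -1.0]]
ft_force: [0.5, 0.4, -2.6]
grip_width: 0.0544
gripper_force: 44.0
```

arm_command:
  deltas:
    - {"rx": 0,"ry": 0,"rz": 0,"dx": 0,"dy": 0,"dz": 0.002,"fingers": 0.04}
    - {"rx": 0,"ry": 0,"rz": 0,"dx": 0,"dy": 0,"dz": 0,"fingers": 0.04}
    - {"rx": 0,"ry": 0,"rz": 0,"dx": 0,"dy": 0,"dz": 0,"fingers": 0.04}

```text
time_s: 9.6
position: [0.3803, -0.3033, 0.0749]
tool_rot: [[-0.017, 1.0, 0.0], [1.0, 0.017, -0.0], [-0.0, 0.0, -1.0]]
ft_force: [0.1, 0.3, -3.4]
grip_width: 0.0545
gripper_force: 44.0
```

arm_command:
  deltas:
    - {"rx": 0,"ry": 0,"rz": 0,"dx": 0,"dy": 0,"dz": 0.002,"fingers": 0.04}
    - {"rx": 0,"ry": 0,"rz": 0,"dx": 0,"dy": 0,"dz": 0,"fingers": 0.04}
    - {"rx": 0,"ry": 0,"rz": 0,"dx": 0,"dy": 0,"dz": 0,"fingers": 0.04}

```text
time_s: 9.9
position: [0.3804, -0.3037, 0.0742]
tool_rot: [[-0.017, 1.0, 0.001], [1.0, 0.017, -0.002], [-0.002, 0.001, -1.0]]
ft_force: [-3.2, 2.0, 12.4]
grip_width: 0.0546
gripper_force: 45.8
```

arm_command:
  deltas:
    - {"rx": 0,"ry": 0,"rz": 0,"dx": 0,"dy": 0,"dz": 0,"fingers": 0.06}
    - {"rx": 0,"ry": 0,"rz": 0,"dx": 0,"dy": 0,"dz": 0,"fingers": 0.085}
    - {"rx": 0,"ry": 0,"rz": 0,"dx": 0,"dy": 0,"dz": 0,"fingers": 0.085}
    - {"rx": 0,"ry": 0,"rz": 0,"dx": 0,"dy": 0,"dz": 0,"fingers": 0.085}
    - {"rx": 0,"ry": 0,"rz": 0,"dx": 0,"dy": 0,"dz": 0,"fingers": 0.085}
    - {"rx": 0,"ry": 0,"rz": 0,"dx": 0,"dy": 0,"dz": -0.02,"fingers": 0.085}
    - {"rx": 0,"ry": 0,"rz": 0,"dx": 0,"dy": 0,"dz": -0.03,"fingers": 0.085}
    - {"rx": 0,"ry": 0,"rz": 0,"dx": 0,"dy": 0,"dz": -0.03,"fingers": 0.085}
    - {"rx": 0,"ry": 0,"rz": 0,"dx": 0,"dy": 0,"dz": -0.03,"fingers": 0.085}
    - {"rx": 0,"ry": 0,"rz": 0,"dx": 0,"dy": 0,"dz": -0.03,"fingers": 0.085}
    - {"rx": 0,"ry": 0,"rz": 0,"dx": 0,"dy": 0,"dz": 0,"fingers": 0.085}

```text
time_s: 11.0
position: [0.3812, -0.3044, 0.2163]
tool_rot: [[-0.017, 1.0, 0.004], [1.0, 0.017, -0.006], [-0.006, 0.004, -1.0]]
ft_force: [0.9, 0.3, -0.1]
grip_width: 0.0853
gripper_force: 0.0
```

Run:
```python
from h import *
plan(11,.5815,-.009,.21,-4.5);plan(5,.5815,-.009,.0705,-4.5,(.5815,-.009,.21,-4.5))
```

```text
11 x  d [0.0273 0.0175 0.0005] |d| 0.032  r [0.0004 0.0005 0.0087]
5 x  d [0.     0.     0.0279] |d| 0.028  r [0. 0. 0.]
```

arm_command:
  deltas:
    - {"rx": 0,"ry": 0,"rz": 0.0087,"dx": 0.0273,"dy": 0.0175,"dz": 0,"fingers": 0.085}
    - {"rx": 0,"ry": 0,"rz": 0.0087,"dx": 0.0273,"dy": 0.0175,"dz": 0,"fingers": 0.085}
    - {"rx": 0,"ry": 0,"rz": 0.0087,"dx": 0.0273,"dy": 0.0175,"dz": 0,"fingers": 0.085}
    - {"rx": 0,"ry": 0,"rz": 0.0087,"dx": 0.0273,"dy": 0.0175,"dz": 0,"fingers": 0.085}
    - {"rx": 0,"ry": 0,"rz": 0.0087,"dx": 0.0273,"dy": 0.0175,"dz": 0,"fingers": 0.085}
    - {"rx": 0,"ry": 0,"rz": 0.0087,"dx": 0.0273,"dy": 0.0175,"dz": 0,"fingers": 0.085}
    - {"rx": 0,"ry": 0,"rz": 0.0087,"dx": 0.0273,"dy": 0.0175,"dz": 0,"fingers": 0.085}
    - {"rx": 0,"ry": 0,"rz": 0.0087,"dx": 0.0273,"dy": 0.0175,"dz": 0,"fingers": 0.085}
    - {"rx": 0,"ry": 0,"rz": 0.0087,"dx": 0.0273,"dy": 0.0175,"dz": 0,"fingers": 0.085}
    - {"rx": 0,"ry": 0,"rz": 0.0087,"dx": 0.0273,"dy": 0.0175,"dz": 0,"fingers": 0.085}
    - {"rx": 0,"ry": 0,"rz": 0.0087,"dx": 0.0273,"dy": 0.0175,"dz": 0,"fingers": 0.085}
    - {"rx": 0,"ry": 0,"rz": 0,"dx": 0,"dy": 0,"dz": 0,"fingers": 0.085}

```text
time_s: 12.2
position: [0.5816, -0.0055, 0.2114]
tool_rot: [[0.075, 0.997, -0.001], [0.997, -0.075, 0.001], [0.001, -0.001, -1.0]]
ft_force: [0.1, -0.5, -0.6]
grip_width: 0.0849
gripper_force: 0.0
```

Run:
```python
from h import *
o=env.observe();print(o['position'],o['tool_rot'][:,1]);plan(5,.5815,-.009,.0705,-4.5)
```

```text
[ 0.58164682 -0.00552364  0.21141513] [ 0.99716163 -0.07528171 -0.00116473]
5 x  d [-0.0007  0.      0.0282] |d| 0.028  r [-0.0002 -0.0002  0.0006]
```

arm_command:
  deltas:
    - {"rx": 0,"ry": 0,"rz": 0,"dx": -0.0007,"dy": 0,"dz": 0.0282,"fingers": 0.085}
    - {"rx": 0,"ry": 0,"rz": 0,"dx": -0.0007,"dy": 0,"dz": 0.0282,"fingers": 0.085}
    - {"rx": 0,"ry": 0,"rz": 0,"dx": -0.0007,"dy": 0,"dz": 0.0282,"fingers": 0.085}
    - {"rx": 0,"ry": 0,"rz": 0,"dx": -0.0007,"dy": 0,"dz": 0.0282,"fingers": 0.085}
    - {"rx": 0,"ry": 0,"rz": 0,"dx": -0.0007,"dy": 0,"dz": 0.0282,"fingers": 0.085}
    - {"rx": 0,"ry": 0,"rz": 0,"dx": 0,"dy": 0,"dz": 0,"fingers": 0.085}
    - {"rx": 0,"ry": 0,"rz": 0,"dx": 0,"dy": 0,"dz": 0,"fingers": 0.07}
    - {"rx": 0,"ry": 0,"rz": 0,"dx": 0,"dy": 0,"dz": 0,"fingers": 0.06}
    - {"rx": 0,"ry": 0,"rz": 0,"dx": 0,"dy": 0,"dz": 0,"fingers": 0.04}
    - {"rx": 0,"ry": 0,"rz": 0,"dx": 0,"dy": 0,"dz": 0,"fingers": 0.04}
    - {"rx": 0,"ry": 0,"rz": 0,"dx": 0,"dy": 0,"dz": 0,"fingers": 0.04}
    - {"rx": 0,"ry": 0,"rz": 0,"dx": 0,"dy": 0,"dz": 0,"fingers": 0.04}
  squeeze: 40

```text
time_s: 13.4
position: [0.5811, -0.012, 0.0735]
tool_rot: [[0.078, 0.997, 0.003], [0.997, -0.078, -0.001], [-0.001, 0.003, -1.0]]
ft_force: [0.9, -0.2, 6.9]
grip_width: 0.0513
gripper_force: 42.4
```

arm_command:
  deltas:
    - {"rx": 0,"ry": 0,"rz": 0,"dx": 0,"dy": 0,"dz": -0.01,"fingers": 0.04}
    - {"rx": 0,"ry": 0,"rz": 0,"dx": 0,"dy": 0,"dz": -0.025,"fingers": 0.04}
    - {"rx": 0,"ry": 0,"rz": 0,"dx": 0,"dy": 0,"dz": -0.025,"fingers": 0.04}
    - {"rx": 0,"ry": 0,"rz": 0,"dx": 0,"dy": 0,"dz": -0.02,"fingers": 0.04}
    - {"rx": 0,"ry": 0,"rz": 0,"dx": 0,"dy": 0,"dz": 0,"fingers": 0.04}
    - {"rx": 0,"ry": 0,"rz": 0,"dx": 0,"dy": 0,"dz": 0,"fingers": 0.04}

```text
time_s: 14.0
position: [0.5799, -0.0117, 0.1515]
tool_rot: [[0.078, 0.997, -0.001], [0.997, -0.078, 0.0], [0.0, -0.001, -1.0]]
ft_force: [-0.3, 0.2, -2.8]
grip_width: 0.0513
gripper_force: 42.7
```

Run:
```python
from h import *
o=env.observe();print(o['position'],o['tool_rot'][:,1]);plan(10,.48,-.301,o['position'][2],-4.5)
```

```text
[ 0.57989025 -0.0116569   0.1514953 ] [ 9.96917661e-01 -7.84530926e-02 -5.38215076e-04]
10 x  d [-0.0296 -0.0077  0.    ] |d| 0.031  r [-0.0001 -0.      0.    ]
```

arm_command:
  deltas:
    - {"rx": 0,"ry": 0,"rz": 0,"dx": -0.0296,"dy": -0.0077,"dz": 0,"fingers": 0.04}
    - {"rx": 0,"ry": 0,"rz": 0,"dx": -0.0296,"dy": -0.0077,"dz": 0,"fingers": 0.04}
    - {"rx": 0,"ry": 0,"rz": 0,"dx": -0.0296,"dy": -0.0077,"dz": 0,"fingers": 0.04}
    - {"rx": 0,"ry": 0,"rz": 0,"dx": -0.0296,"dy": -0.0077,"dz": 0,"fingers": 0.04}
    - {"rx": 0,"ry": 0,"rz": 0,"dx": -0.0296,"dy": -0.0077,"dz": 0,"fingers": 0.04}
    - {"rx": 0,"ry": 0,"rz": 0,"dx": -0.0296,"dy": -0.0077,"dz": 0,"fingers": 0.04}
    - {"rx": 0,"ry": 0,"rz": 0,"dx": -0.0296,"dy": -0.0077,"dz": 0,"fingers": 0.04}
    - {"rx": 0,"ry": 0,"rz": 0,"dx": -0.0296,"dy": -0.0077,"dz": 0,"fingers": 0.04}
    - {"rx": 0,"ry": 0,"rz": 0,"dx": -0.0296,"dy": -0.0077,"dz": 0,"fingers": 0.04}
    - {"rx": 0,"ry": 0,"rz": 0,"dx": -0.0296,"dy": -0.0077,"dz": 0,"fingers": 0.04}
    - {"rx": 0,"ry": 0,"rz": 0,"dx": 0,"dy": 0,"dz": 0,"fingers": 0.04}
    - {"rx": 0,"ry": 0,"rz": 0,"dx": 0,"dy": 0,"dz": 0,"fingers": 0.04}

```text
time_s: 15.2
position: [0.4797, -0.3006, 0.1505]
tool_rot: [[0.08, 0.997, -0.002], [0.997, -0.08, 0.002], [0.002, -0.002, -1.0]]
ft_force: [-0.3, -0.5, -3.2]
grip_width: 0.0513
gripper_force: 42.6
```

arm_command:
  deltas:
    - {"rx": 0,"ry": 0,"rz": 0,"dx": 0,"dy": 0,"dz": 0.02,"fingers": 0.04}
    - {"rx": 0,"ry": 0,"rz": 0,"dx": 0,"dy": 0,"dz": 0.02,"fingers": 0.04}
    - {"rx": 0,"ry": 0,"rz": 0,"dx": 0,"dy": 0,"dz": 0.02,"fingers": 0.04}
    - {"rx": 0,"ry": 0,"rz": 0,"dx": 0,"dy": 0,"dz": 0.009,"fingers": 0.04}
    - {"rx": 0,"ry": 0,"rz": 0,"dx": 0,"dy": 0,"dz": 0.005,"fingers": 0.04}
    - {"rx": 0,"ry": 0,"rz": 0,"dx": 0,"dy": 0,"dz": 0.003,"fingers": 0.04}
    - {"rx": 0,"ry": 0,"rz": 0,"dx": 0,"dy": 0,"dz": 0,"fingers": 0.04}
    - {"rx": 0,"ry": 0,"rz": 0,"dx": 0,"dy": 0,"dz": 0,"fingers": 0.04}

```text
time_s: 16.0
position: [0.4806, -0.3009, 0.0755]
tool_rot: [[0.078, 0.997, 0.001], [0.997, -0.078, -0.001], [-0.001, 0.001, -1.0]]
ft_force: [0.2, -0.5, -2.8]
grip_width: 0.0517
gripper_force: 42.5
```

arm_command:
  deltas:
    - {"rx": 0,"ry": 0,"rz": 0,"dx": 0,"dy": 0,"dz": 0.002,"fingers": 0.04}
    - {"rx": 0,"ry": 0,"rz": 0,"dx": 0,"dy": 0,"dz": 0.0015,"fingers": 0.04}
    - {"rx": 0,"ry": 0,"rz": 0,"dx": 0,"dy": 0,"dz": 0,"fingers": 0.04}
    - {"rx": 0,"ry": 0,"rz": 0,"dx": 0,"dy": 0,"dz": 0,"fingers": 0.04}

```text
time_s: 16.4
position: [0.4805, -0.3011, 0.0725]
tool_rot: [[0.079, 0.997, 0.001], [0.997, -0.079, -0.001], [-0.001, 0.001, -1.0]]
ft_force: [-1.6, 1.1, 6.0]
grip_width: 0.0514
gripper_force: 43.6
```

arm_command:
  deltas:
    - {"rx": 0,"ry": 0,"rz": 0,"dx": 0,"dy": 0,"dz": 0,"fingers": 0.06}
    - {"rx": 0,"ry": 0,"rz": 0,"dx": 0,"dy": 0,"dz": 0,"fingers": 0.085}
    - {"rx": 0,"ry": 0,"rz": 0,"dx": 0,"dy": 0,"dz": 0,"fingers": 0.085}
    - {"rx": 0,"ry": 0,"rz": 0,"dx": 0,"dy": 0,"dz": 0,"fingers": 0.085}
    - {"rx": 0,"ry": 0,"rz": 0,"dx": 0,"dy": 0,"dz": 0,"fingers": 0.085}
    - {"rx": 0,"ry": 0,"rz": 0,"dx": 0,"dy": 0,"dz": -0.02,"fingers": 0.085}
    - {"rx": 0,"ry": 0,"rz": 0,"dx": 0,"dy": 0,"dz": -0.03,"fingers": 0.085}
    - {"rx": 0,"ry": 0,"rz": 0,"dx": 0,"dy": 0,"dz": -0.03,"fingers": 0.085}
    - {"rx": 0,"ry": 0,"rz": 0,"dx": 0,"dy": 0,"dz": -0.03,"fingers": 0.085}
    - {"rx": 0,"ry": 0,"rz": 0,"dx": 0,"dy": 0,"dz": -0.03,"fingers": 0.085}
    - {"rx": 0,"ry": 0,"rz": 0,"dx": 0,"dy": 0,"dz": 0,"fingers": 0.085}

```text
time_s: 17.5
position: [0.4813, -0.3018, 0.2154]
tool_rot: [[0.078, 0.997, 0.006], [0.997, -0.078, -0.005], [-0.005, 0.006, -1.0]]
ft_force: [1.1, -0.3, 0.5]
grip_width: 0.0851
gripper_force: 0.0
```

Run:
```python
from h import *
plan(11,.571,.071,.21,4);plan(5,.571,.071,.0695,4,(.571,.071,.21,4))
```

```text
11 x  d [0.034  0.0078 0.0004] |d| 0.035  r [ 0.0005  0.0005 -0.0135]
5 x  d [0.     0.     0.0281] |d| 0.028  r [0. 0. 0.]
```

arm_command:
  deltas:
    - {"rx": 0,"ry": 0,"rz": -0.0135,"dx": 0.034,"dy": 0.0078,"dz": 0,"fingers": 0.085}
    - {"rx": 0,"ry": 0,"rz": -0.0135,"dx": 0.034,"dy": 0.0078,"dz": 0,"fingers": 0.085}
    - {"rx": 0,"ry": 0,"rz": -0.0135,"dx": 0.034,"dy": 0.0078,"dz": 0,"fingers": 0.085}
    - {"rx": 0,"ry": 0,"rz": -0.0135,"dx": 0.034,"dy": 0.0078,"dz": 0,"fingers": 0.085}
    - {"rx": 0,"ry": 0,"rz": -0.0135,"dx": 0.034,"dy": 0.0078,"dz": 0,"fingers": 0.085}
    - {"rx": 0,"ry": 0,"rz": -0.0135,"dx": 0.034,"dy": 0.0078,"dz": 0,"fingers": 0.085}
    - {"rx": 0,"ry": 0,"rz": -0.0135,"dx": 0.034,"dy": 0.0078,"dz": 0,"fingers": 0.085}
    - {"rx": 0,"ry": 0,"rz": -0.0135,"dx": 0.034,"dy": 0.0078,"dz": 0,"fingers": 0.085}
    - {"rx": 0,"ry": 0,"rz": -0.0135,"dx": 0.034,"dy": 0.0078,"dz": 0,"fingers": 0.085}
    - {"rx": 0,"ry": 0,"rz": -0.0135,"dx": 0.034,"dy": 0.0078,"dz": 0,"fingers": 0.085}
    - {"rx": 0,"ry": 0,"rz": -0.0135,"dx": 0.034,"dy": 0.0078,"dz": 0,"fingers": 0.085}
    - {"rx": 0,"ry": 0,"rz": 0,"dx": 0,"dy": 0,"dz": 0,"fingers": 0.085}

```text
time_s: 18.7
position: [0.57, 0.0754, 0.2103]
tool_rot: [[-0.074, 0.997, -0.001], [0.997, 0.074, 0.001], [0.001, -0.001, -1.0]]
ft_force: [-0.4, -0.6, 0.2]
grip_width: 0.0852
gripper_force: 0.0
```

Run:
```python
from h import *
o=env.observe();print(o['position'],o['tool_rot'][:,1]);plan(5,.571,.071,.0695,4)
```

```text
[0.56996686 0.07539937 0.21033704] [ 0.99723585  0.07429262 -0.00112474]
5 x  d [-0.0009  0.0002  0.0282] |d| 0.028  r [-0.0002 -0.0002  0.0009]
```

arm_command:
  deltas:
    - {"rx": 0,"ry": 0,"rz": 0,"dx": 0,"dy": 0,"dz": 0.0282,"fingers": 0.085}
    - {"rx": 0,"ry": 0,"rz": 0,"dx": 0,"dy": 0,"dz": 0.0282,"fingers": 0.085}
    - {"rx": 0,"ry": 0,"rz": 0,"dx": 0,"dy": 0,"dz": 0.0282,"fingers": 0.085}
    - {"rx": 0,"ry": 0,"rz": 0,"dx": 0,"dy": 0,"dz": 0.0282,"fingers": 0.085}
    - {"rx": 0,"ry": 0,"rz": 0,"dx": 0,"dy": 0,"dz": 0.0282,"fingers": 0.085}
    - {"rx": 0,"ry": 0,"rz": 0,"dx": 0,"dy": 0,"dz": 0,"fingers": 0.085}
    - {"rx": 0,"ry": 0,"rz": 0,"dx": 0,"dy": 0,"dz": 0,"fingers": 0.07}
    - {"rx": 0,"ry": 0,"rz": 0,"dx": 0,"dy": 0,"dz": 0,"fingers": 0.055}
    - {"rx": 0,"ry": 0,"rz": 0,"dx": 0,"dy": 0,"dz": 0,"fingers": 0.035}
    - {"rx": 0,"ry": 0,"rz": 0,"dx": 0,"dy": 0,"dz": 0,"fingers": 0.035}
    - {"rx": 0,"ry": 0,"rz": 0,"dx": 0,"dy": 0,"dz": 0,"fingers": 0.035}
    - {"rx": 0,"ry": 0,"rz": 0,"dx": 0,"dy": 0,"dz": 0,"fingers": 0.035}
  squeeze: 40

```text
time_s: 19.9
position: [0.5709, 0.0718, 0.0719]
tool_rot: [[-0.07, 0.998, 0.003], [0.998, 0.07, -0.0], [-0.001, 0.003, -1.0]]
ft_force: [-0.6, -0.9, 7.3]
grip_width: 0.0473
gripper_force: 40.7
```

arm_command:
  deltas:
    - {"rx": 0,"ry": 0,"rz": 0,"dx": 0,"dy": 0,"dz": -0.01,"fingers": 0.035}
    - {"rx": 0,"ry": 0,"rz": 0,"dx": 0,"dy": 0,"dz": -0.025,"fingers": 0.035}
    - {"rx": 0,"ry": 0,"rz": 0,"dx": 0,"dy": 0,"dz": -0.025,"fingers": 0.035}
    - {"rx": 0,"ry": 0,"rz": 0,"dx": 0,"dy": 0,"dz": -0.02,"fingers": 0.035}
    - {"rx": 0,"ry": 0,"rz": 0,"dx": 0,"dy": 0,"dz": 0,"fingers": 0.035}
    - {"rx": 0,"ry": 0,"rz": 0,"dx": 0,"dy": 0,"dz": 0,"fingers": 0.035}

```text
time_s: 20.5
position: [0.5697, 0.0719, 0.15]
tool_rot: [[-0.07, 0.998, -0.0], [0.998, 0.07, 0.0], [0.0, -0.0, -1.0]]
ft_force: [-0.8, -0.8, -3.7]
grip_width: 0.0471
gripper_force: 42.0
```

Run:
```python
from h import *
o=env.observe();print(o['position'],o['tool_rot'][:,1]);plan(11,.58,-.3,o['position'][2],4)
```

```text
[0.56973166 0.07192882 0.15000431] [ 9.97554431e-01  6.98921787e-02 -4.90919286e-04]
11 x  d [-0.0338 -0.0014 -0.    ] |d| 0.034  r [-0. -0.  0.]
```

arm_command:
  deltas:
    - {"rx": 0,"ry": 0,"rz": 0,"dx": -0.0338,"dy": -0.0014,"dz": 0,"fingers": 0.035}
    - {"rx": 0,"ry": 0,"rz": 0,"dx": -0.0338,"dy": -0.0014,"dz": 0,"fingers": 0.035}
    - {"rx": 0,"ry": 0,"rz": 0,"dx": -0.0338,"dy": -0.0014,"dz": 0,"fingers": 0.035}
    - {"rx": 0,"ry": 0,"rz": 0,"dx": -0.0338,"dy": -0.0014,"dz": 0,"fingers": 0.035}
    - {"rx": 0,"ry": 0,"rz": 0,"dx": -0.0338,"dy": -0.0014,"dz": 0,"fingers": 0.035}
    - {"rx": 0,"ry": 0,"rz": 0,"dx": -0.0338,"dy": -0.0014,"dz": 0,"fingers": 0.035}
    - {"rx": 0,"ry": 0,"rz": 0,"dx": -0.0338,"dy": -0.0014,"dz": 0,"fingers": 0.035}
    - {"rx": 0,"ry": 0,"rz": 0,"dx": -0.0338,"dy": -0.0014,"dz": 0,"fingers": 0.035}
    - {"rx": 0,"ry": 0,"rz": 0,"dx": -0.0338,"dy": -0.0014,"dz": 0,"fingers": 0.035}
    - {"rx": 0,"ry": 0,"rz": 0,"dx": -0.0338,"dy": -0.0014,"dz": 0,"fingers": 0.035}
    - {"rx": 0,"ry": 0,"rz": 0,"dx": -0.0338,"dy": -0.0014,"dz": 0,"fingers": 0.035}
    - {"rx": 0,"ry": 0,"rz": 0,"dx": 0,"dy": 0,"dz": 0,"fingers": 0.035}

```text
time_s: 21.7
position: [0.5797, -0.3039, 0.1479]
tool_rot: [[-0.066, 0.998, -0.002], [0.998, 0.066, 0.001], [0.001, -0.002, -1.0]]
ft_force: [0.8, 0.4, -3.5]
grip_width: 0.0472
gripper_force: 42.1
```

arm_command:
  deltas:
    - {"rx": 0,"ry": 0,"rz": 0,"dx": 0,"dy": 0,"dz": 0,"fingers": 0.035}
    - {"rx": 0,"ry": 0,"rz": 0,"dx": 0,"dy": 0,"dz": 0.02,"fingers": 0.035}
    - {"rx": 0,"ry": 0,"rz": 0,"dx": 0,"dy": 0,"dz": 0.02,"fingers": 0.035}
    - {"rx": 0,"ry": 0,"rz": 0,"dx": 0,"dy": 0,"dz": 0.02,"fingers": 0.035}
    - {"rx": 0,"ry": 0,"rz": 0,"dx": 0,"dy": 0,"dz": 0.009,"fingers": 0.035}
    - {"rx": 0,"ry": 0,"rz": 0,"dx": 0,"dy": 0,"dz": 0.005,"fingers": 0.035}
    - {"rx": 0,"ry": 0,"rz": 0,"dx": 0,"dy": 0,"dz": 0.003,"fingers": 0.035}
    - {"rx": 0,"ry": 0,"rz": 0,"dx": 0,"dy": 0,"dz": 0,"fingers": 0.035}
    - {"rx": 0,"ry": 0,"rz": 0,"dx": 0,"dy": 0,"dz": 0,"fingers": 0.035}

```text
time_s: 22.6
position: [0.581, -0.3002, 0.0741]
tool_rot: [[-0.07, 0.998, 0.001], [0.998, 0.07, -0.001], [-0.001, 0.001, -1.0]]
ft_force: [0.2, -0.1, -3.2]
grip_width: 0.047
gripper_force: 42.1
```

arm_command:
  deltas:
    - {"rx": 0,"ry": 0,"rz": 0,"dx": 0,"dy": 0,"dz": 0.002,"fingers": 0.035}
    - {"rx": 0,"ry": 0,"rz": 0,"dx": 0,"dy": 0,"dz": 0.0015,"fingers": 0.035}
    - {"rx": 0,"ry": 0,"rz": 0,"dx": 0,"dy": 0,"dz": 0,"fingers": 0.035}
    - {"rx": 0,"ry": 0,"rz": 0,"dx": 0,"dy": 0,"dz": 0,"fingers": 0.035}

```text
time_s: 23.0
position: [0.581, -0.3003, 0.071]
tool_rot: [[-0.07, 0.998, 0.001], [0.998, 0.07, -0.001], [-0.001, 0.001, -1.0]]
ft_force: [-1.7, 1.2, 5.8]
grip_width: 0.047
gripper_force: 42.5
```

arm_command:
  deltas:
    - {"rx": 0,"ry": 0,"rz": 0,"dx": 0,"dy": 0,"dz": 0,"fingers": 0.055}
    - {"rx": 0,"ry": 0,"rz": 0,"dx": 0,"dy": 0,"dz": 0,"fingers": 0.085}
    - {"rx": 0,"ry": 0,"rz": 0,"dx": 0,"dy": 0,"dz": 0,"fingers": 0.085}
    - {"rx": 0,"ry": 0,"rz": 0,"dx": 0,"dy": 0,"dz": 0,"fingers": 0.085}
    - {"rx": 0,"ry": 0,"rz": 0,"dx": 0,"dy": 0,"dz": 0,"fingers": 0.085}
    - {"rx": 0,"ry": 0,"rz": 0,"dx": 0,"dy": 0,"dz": -0.02,"fingers": 0.085}
    - {"rx": 0,"ry": 0,"rz": 0,"dx": 0,"dy": 0,"dz": -0.03,"fingers": 0.085}
    - {"rx": 0,"ry": 0,"rz": 0,"dx": 0,"dy": 0,"dz": -0.03,"fingers": 0.085}
    - {"rx": 0,"ry": 0,"rz": 0,"dx": 0,"dy": 0,"dz": -0.03,"fingers": 0.085}
    - {"rx": 0,"ry": 0,"rz": 0,"dx": 0,"dy": 0,"dz": -0.03,"fingers": 0.085}
    - {"rx": 0,"ry": 0,"rz": 0,"dx": 0,"dy": 0,"dz": 0,"fingers": 0.085}

```text
time_s: 24.1
position: [0.5819, -0.3009, 0.2145]
tool_rot: [[-0.07, 0.998, 0.007], [0.998, 0.07, -0.005], [-0.006, 0.006, -1.0]]
ft_force: [0.1, 0.7, 0.9]
grip_width: 0.0849
gripper_force: 0.0
```

Run:
```python
from h import *
plan(8,.641,-.058,.21,4)
t=env.get_image('top')
cv2.imwrite('pics/t2.png',cv2.resize(t['color'][130:300,130:470],None,fx=2.2,fy=2.2,interpolation=cv2.INTER_CUBIC))
```

```text
8 x  d [0.0298 0.0095 0.0005] |d| 0.031  r [0.0008 0.0007 0.    ]
```

View pics/t2.png

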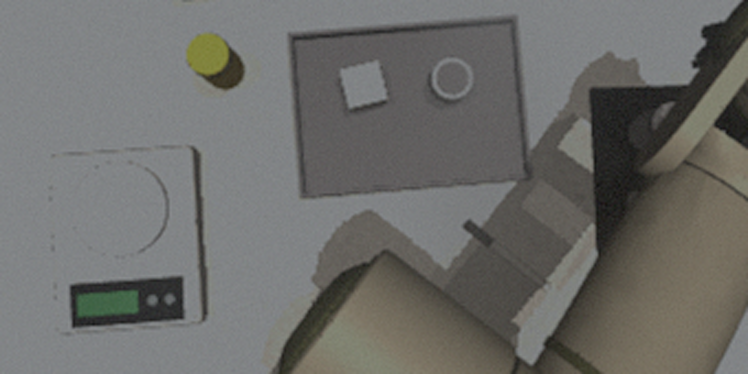

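In this top crop the tray holds only the pot (362,85) and the jar (452,79), neither moved. The pan is at (120,209). Now the jar.

arm_command:
  deltas:
    - {"rx": 0,"ry": 0,"rz": 0,"dx": 0.0298,"dy": 0.0095,"dz": 0,"fingers": 0.085}
    - {"rx": 0,"ry": 0,"rz": 0,"dx": 0.0298,"dy": 0.0095,"dz": 0,"fingers": 0.085}
    - {"rx": 0,"ry": 0,"rz": 0,"dx": 0.0298,"dy": 0.0095,"dz": 0,"fingers": 0.085}
    - {"rx": 0,"ry": 0,"rz": 0,"dx": 0.0298,"dy": 0.0095,"dz": 0,"fingers": 0.085}
    - {"rx": 0,"ry": 0,"rz": 0,"dx": 0.0298,"dy": 0.0095,"dz": 0,"fingers": 0.085}
    - {"rx": 0,"ry": 0,"rz": 0,"dx": 0.0298,"dy": 0.0095,"dz": 0,"fingers": 0.085}
    - {"rx": 0,"ry": 0,"rz": 0,"dx": 0.0298,"dy": 0.0095,"dz": 0,"fingers": 0.085}
    - {"rx": 0,"ry": 0,"rz": 0,"dx": 0.0298,"dy": 0.0095,"dz": 0,"fingers": 0.085}
    - {"rx": 0,"ry": 0,"rz": 0,"dx": 0,"dy": 0,"dz": 0,"fingers": 0.085}
    - {"rx": 0,"ry": 0,"rz": 0,"dx": 0,"dy": 0,"dz": 0,"fingers": 0.085}
    - {"rx": 0,"ry": 0,"rz": 0,"dx": 0,"dy": 0,"dz": 0,"fingers": 0.085}

```text
time_s: 25.25
position: [0.6396, -0.0578, 0.209]
tool_rot: [[-0.069, 0.998, -0.001], [0.998, 0.069, 0.0], [0.0, -0.001, -1.0]]
ft_force: [-0.0, -1.2, 0.3]
grip_width: 0.085
gripper_force: 0.0
```

Run:
```python
from h import *
plan(6,.641,-.058,.027,4);o=env.observe();print(o['position'])
```

```text
6 x  d [-0.0001  0.0003  0.0303] |d| 0.03  r [-0.0002 -0.     -0.0001]
[ 0.63958026 -0.05780172  0.20904177]
```

arm_command:
  deltas:
    - {"rx": 0,"ry": 0,"rz": 0,"dx": 0,"dy": 0,"dz": 0.0305,"fingers": 0.085}
    - {"rx": 0,"ry": 0,"rz": 0,"dx": 0,"dy": 0,"dz": 0.0305,"fingers": 0.085}
    - {"rx": 0,"ry": 0,"rz": 0,"dx": 0,"dy": 0,"dz": 0.0305,"fingers": 0.085}
    - {"rx": 0,"ry": 0,"rz": 0,"dx": 0,"dy": 0,"dz": 0.0305,"fingers": 0.085}
    - {"rx": 0,"ry": 0,"rz": 0,"dx": 0,"dy": 0,"dz": 0.0305,"fingers": 0.085}
    - {"rx": 0,"ry": 0,"rz": 0,"dx": 0,"dy": 0,"dz": 0.0305,"fingers": 0.085}
    - {"rx": 0,"ry": 0,"rz": 0,"dx": 0,"dy": 0,"dz": 0,"fingers": 0.085}
    - {"rx": 0,"ry": 0,"rz": 0,"dx": 0,"dy": 0,"dz": 0,"fingers": 0.07}
    - {"rx": 0,"ry": 0,"rz": 0,"dx": 0,"dy": 0,"dz": 0,"fingers": 0.055}
    - {"rx": 0,"ry": 0,"rz": 0,"dx": 0,"dy": 0,"dz": 0,"fingers": 0.035}
    - {"rx": 0,"ry": 0,"rz": 0,"dx": 0,"dy": 0,"dz": 0,"fingers": 0.035}
    - {"rx": 0,"ry": 0,"rz": 0,"dx": 0,"dy": 0,"dz": 0,"fingers": 0.035}
  squeeze: 30

```text
time_s: 26.45
position: [0.6408, -0.0575, 0.0289]
tool_rot: [[-0.07, 0.998, 0.003], [0.998, 0.07, -0.001], [-0.002, 0.003, -1.0]]
ft_force: [-1.1, -1.3, 6.7]
grip_width: 0.0492
gripper_force: 30.9
```

arm_command:
  deltas:
    - {"rx": 0,"ry": 0,"rz": 0,"dx": 0,"dy": 0,"dz": 0,"fingers": 0.035}
    - {"rx": 0,"ry": 0,"rz": 0,"dx": 0,"dy": 0,"dz": -0.01,"fingers": 0.035}
    - {"rx": 0,"ry": 0,"rz": 0,"dx": 0,"dy": 0,"dz": -0.03,"fingers": 0.035}
    - {"rx": 0,"ry": 0,"rz": 0,"dx": 0,"dy": 0,"dz": -0.03,"fingers": 0.035}
    - {"rx": 0,"ry": 0,"rz": 0,"dx": 0,"dy": 0,"dz": -0.03,"fingers": 0.035}
    - {"rx": 0,"ry": 0,"rz": 0,"dx": 0,"dy": 0,"dz": -0.03,"fingers": 0.035}
    - {"rx": 0,"ry": 0,"rz": 0,"dx": 0,"dy": 0,"dz": -0.03,"fingers": 0.035}
    - {"rx": 0,"ry": 0,"rz": 0,"dx": 0,"dy": 0,"dz": 0,"fingers": 0.035}
    - {"rx": 0,"ry": 0,"rz": 0,"dx": 0,"dy": 0,"dz": 0,"fingers": 0.035}

```text
time_s: 27.35
position: [0.6398, -0.0569, 0.1876]
tool_rot: [[-0.07, 0.998, 0.001], [0.998, 0.07, -0.0], [-0.0, 0.001, -1.0]]
ft_force: [0.6, 0.0, -0.9]
grip_width: 0.049
gripper_force: 31.5
```

Run:
```python
from h import *
o=env.observe();print(o['position']);plan(12,.488,.262,o['position'][2]+.05,4)
```

```text
[ 0.63978542 -0.0568545   0.18761753]
12 x  d [ 0.0274 -0.0108 -0.0042] |d| 0.03  r [0.0001 0.     0.    ]
```

arm_command:
  deltas:
    - {"rx": 0,"ry": 0,"rz": 0,"dx": 0.0274,"dy": -0.0108,"dz": -0.0042,"fingers": 0.035}
    - {"rx": 0,"ry": 0,"rz": 0,"dx": 0.0274,"dy": -0.0108,"dz": -0.0042,"fingers": 0.035}
    - {"rx": 0,"ry": 0,"rz": 0,"dx": 0.0274,"dy": -0.0108,"dz": -0.0042,"fingers": 0.035}
    - {"rx": 0,"ry": 0,"rz": 0,"dx": 0.0274,"dy": -0.0108,"dz": -0.0042,"fingers": 0.035}
    - {"rx": 0,"ry": 0,"rz": 0,"dx": 0.0274,"dy": -0.0108,"dz": -0.0042,"fingers": 0.035}
    - {"rx": 0,"ry": 0,"rz": 0,"dx": 0.0274,"dy": -0.0108,"dz": -0.0042,"fingers": 0.035}
    - {"rx": 0,"ry": 0,"rz": 0,"dx": 0.0274,"dy": -0.0108,"dz": -0.0042,"fingers": 0.035}
    - {"rx": 0,"ry": 0,"rz": 0,"dx": 0.0274,"dy": -0.0108,"dz": -0.0042,"fingers": 0.035}
    - {"rx": 0,"ry": 0,"rz": 0,"dx": 0.0274,"dy": -0.0108,"dz": -0.0042,"fingers": 0.035}
    - {"rx": 0,"ry": 0,"rz": 0,"dx": 0.0274,"dy": -0.0108,"dz": -0.0042,"fingers": 0.035}
    - {"rx": 0,"ry": 0,"rz": 0,"dx": 0.0274,"dy": -0.0108,"dz": -0.0042,"fingers": 0.035}
    - {"rx": 0,"ry": 0,"rz": 0,"dx": 0.0274,"dy": -0.0108,"dz": -0.0042,"fingers": 0.035}

```text
time_s: 28.55
position: [0.4865, 0.2629, 0.2362]
tool_rot: [[-0.07, 0.998, -0.003], [0.998, 0.07, -0.001], [-0.0, -0.003, -1.0]]
ft_force: [-0.0, -0.0, -0.9]
grip_width: 0.0491
gripper_force: 31.5
```

arm_command:
  deltas:
    - {"rx": 0,"ry": 0,"rz": 0,"dx": 0,"dy": 0,"dz": 0,"fingers": 0.035}
    - {"rx": 0,"ry": 0,"rz": 0,"dx": 0,"dy": 0,"dz": 0,"fingers": 0.035}
    - {"rx": 0,"ry": 0,"rz": 0,"dx": 0,"dy": 0,"dz": 0,"fingers": 0.035}

```text
time_s: 28.85
position: [0.4878, 0.2613, 0.2365]
tool_rot: [[-0.069, 0.998, -0.001], [0.998, 0.069, -0.001], [-0.001, -0.001, -1.0]]
ft_force: [-0.6, -0.8, -0.7]
grip_width: 0.0489
gripper_force: 31.5
```

Run:
```python
from h import *
np.set_printoptions(precision=4,suppress=True)
im=env.get_image('wrist');np.save('w3.npy',im,allow_pickle=True);o=env.observe();print(o['position'])
for r in env.tip_of('balance_pan',im)[:3]: print(r['location'],r['p'],atz(im,r['location'],.058))
cv2.imwrite('pics/w3.png',im['color'])
```

```text
[0.4879 0.2612 0.2366]
[322.7, 109.8] 0.73 [0.4872 0.3315 0.058 ]
[384.4, 348.9] 0.61 [0.5882 0.0429 0.058 ]
```

View pics/w3.png

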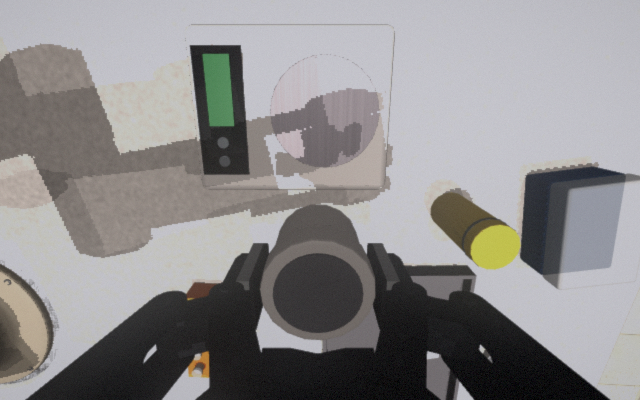

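The pan shows at about (325,110), spanning 270–380 by 54–167. The jar hangs upright in the gripper.

Run:
```python
from h import *
np.set_printoptions(precision=4,suppress=True)
im=np.load('w3.npy',allow_pickle=True).item();t=env.get_image('top')
for uv in((325,110.5),(270,110),(380,110),(325,54),(325,167)): print(atz(im,uv,.058))
print(atz(t,(184.7,225.3),.058),*tri([(im,(325,110.5)),(t,(184.7,225.3))]))
plan(4,.489,.3295,.13,4)
```

```text
[0.4896 0.3309 0.058 ]
[0.4345 0.3276 0.058 ]
[0.5446 0.3353 0.058 ]
[0.4856 0.3826 0.058 ]
[0.494  0.2736 0.058 ]
[0.4876 0.3255 0.058 ] [0.489  0.3306 0.0404] [np.float64(0.001004500263702461), np.float64(0.001004500263702501)]
4 x  d [0.017  0.0014 0.0267] |d| 0.032  r [-0.0002  0.0001 -0.0003]
```

arm_command:
  deltas:
    - {"rx": 0,"ry": 0,"rz": 0,"dx": 0.0169,"dy": 0.0014,"dz": 0.0266,"fingers": 0.035}
    - {"rx": 0,"ry": 0,"rz": 0,"dx": 0.0169,"dy": 0.0014,"dz": 0.0266,"fingers": 0.035}
    - {"rx": 0,"ry": 0,"rz": 0,"dx": 0.0169,"dy": 0.0014,"dz": 0.0266,"fingers": 0.035}
    - {"rx": 0,"ry": 0,"rz": 0,"dx": 0.0169,"dy": 0.0014,"dz": 0.0266,"fingers": 0.035}
    - {"rx": 0,"ry": 0,"rz": 0,"dx": 0,"dy": 0,"dz": 0.02,"fingers": 0.035}
    - {"rx": 0,"ry": 0,"rz": 0,"dx": 0,"dy": 0,"dz": 0.015,"fingers": 0.035}
    - {"rx": 0,"ry": 0,"rz": 0,"dx": 0,"dy": 0,"dz": 0.006,"fingers": 0.035}
    - {"rx": 0,"ry": 0,"rz": 0,"dx": 0,"dy": 0,"dz": 0.003,"fingers": 0.035}
    - {"rx": 0,"ry": 0,"rz": 0,"dx": 0,"dy": 0,"dz": 0,"fingers": 0.035}
    - {"rx": 0,"ry": 0,"rz": 0,"dx": 0,"dy": 0,"dz": 0,"fingers": 0.035}

```text
time_s: 30.0
position: [0.489, 0.3298, 0.0876]
tool_rot: [[-0.07, 0.998, 0.001], [0.998, 0.07, 0.001], [0.0, 0.001, -1.0]]
ft_force: [-0.5, 0.5, -0.6]
grip_width: 0.049
gripper_force: 31.5
```

arm_command:
  deltas:
    - {"rx": 0,"ry": 0,"rz": 0,"dx": 0,"dy": 0,"dz": 0.003,"fingers": 0.035}
    - {"rx": 0,"ry": 0,"rz": 0,"dx": 0,"dy": 0,"dz": 0.002,"fingers": 0.035}
    - {"rx": 0,"ry": 0,"rz": 0,"dx": 0,"dy": 0,"dz": 0.001,"fingers": 0.035}
    - {"rx": 0,"ry": 0,"rz": 0,"dx": 0,"dy": 0,"dz": 0,"fingers": 0.035}
    - {"rx": 0,"ry": 0,"rz": 0,"dx": 0,"dy": 0,"dz": 0,"fingers": 0.035}

```text
time_s: 30.5
position: [0.4886, 0.3299, 0.0819]
tool_rot: [[-0.07, 0.998, 0.001], [0.998, 0.07, 0.0], [0.0, 0.001, -1.0]]
ft_force: [-2.9, -1.5, 8.4]
grip_width: 0.0489
gripper_force: 32.2
```

Contact at the predicted height. Release and rise.

arm_command:
  deltas:
    - {"rx": 0,"ry": 0,"rz": 0,"dx": 0,"dy": 0,"dz": 0,"fingers": 0.055}
    - {"rx": 0,"ry": 0,"rz": 0,"dx": 0,"dy": 0,"dz": 0,"fingers": 0.085}
    - {"rx": 0,"ry": 0,"rz": 0,"dx": 0,"dy": 0,"dz": 0,"fingers": 0.085}
    - {"rx": 0,"ry": 0,"rz": 0,"dx": 0,"dy": 0,"dz": 0,"fingers": 0.085}
    - {"rx": 0,"ry": 0,"rz": 0,"dx": 0,"dy": 0,"dz": 0,"fingers": 0.085}
    - {"rx": 0,"ry": 0,"rz": 0,"dx": 0,"dy": 0,"dz": -0.02,"fingers": 0.085}
    - {"rx": 0,"ry": 0,"rz": 0,"dx": 0,"dy": 0,"dz": -0.03,"fingers": 0.085}
    - {"rx": 0,"ry": 0,"rz": 0,"dx": 0,"dy": 0,"dz": -0.03,"fingers": 0.085}
    - {"rx": 0,"ry": 0,"rz": 0,"dx": -0.02,"dy": 0,"dz": -0.03,"fingers": 0.085}
    - {"rx": 0,"ry": 0,"rz": 0,"dx": -0.04,"dy": 0,"dz": -0.02,"fingers": 0.085}
    - {"rx": 0,"ry": 0,"rz": 0,"dx": -0.04,"dy": 0,"dz": 0,"fingers": 0.085}
    - {"rx": 0,"ry": 0,"rz": 0,"dx": 0,"dy": 0,"dz": 0,"fingers": 0.085}

```text
time_s: 31.7
position: [0.4961, 0.2267, 0.2116]
tool_rot: [[-0.066, 0.998, 0.001], [0.998, 0.066, -0.001], [-0.001, 0.001, -1.0]]
ft_force: [-1.1, 0.8, -0.5]
grip_width: 0.0849
gripper_force: 0.0
```

Run:
```python
from h import *
np.set_printoptions(precision=4,suppress=True)
o=env.observe();print(o['position'])
im=env.get_image('wrist');t=env.get_image('top')
cv2.imwrite('pics/w4.png',np.vstack([im['color'],cv2.resize(t['color'][190:260,140:460],(640,140))]))
plan(22,.581,-.3,.222,4)
```

```text
[0.4961 0.2267 0.2116]
22 x  d [-0.0243  0.0022 -0.0005] |d| 0.024  r [ 0.     -0.     -0.0001]
```

View pics/w4.png

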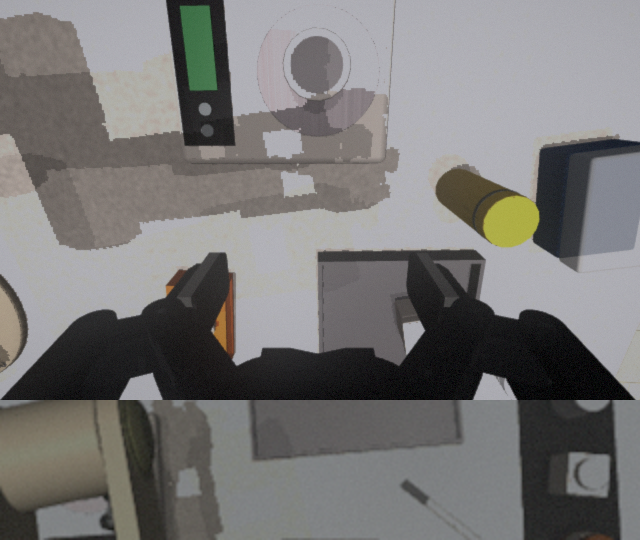

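The jar stands on the pan: disc at (317,65), pan centre at about (318,71). Now the tin goes back.

arm_command:
  deltas:
    - {"rx": 0,"ry": 0,"rz": 0,"dx": -0.0382,"dy": 0.0035,"dz": -0.001,"fingers": 0.085}
    - {"rx": 0,"ry": 0,"rz": 0,"dx": -0.0382,"dy": 0.0035,"dz": -0.001,"fingers": 0.085}
    - {"rx": 0,"ry": 0,"rz": 0,"dx": -0.0382,"dy": 0.0035,"dz": -0.001,"fingers": 0.085}
    - {"rx": 0,"ry": 0,"rz": 0,"dx": -0.0382,"dy": 0.0035,"dz": -0.001,"fingers": 0.085}
    - {"rx": 0,"ry": 0,"rz": 0,"dx": -0.0382,"dy": 0.0035,"dz": -0.001,"fingers": 0.085}
    - {"rx": 0,"ry": 0,"rz": 0,"dx": -0.0382,"dy": 0.0035,"dz": -0.001,"fingers": 0.085}
    - {"rx": 0,"ry": 0,"rz": 0,"dx": -0.0382,"dy": 0.0035,"dz": -0.001,"fingers": 0.085}
    - {"rx": 0,"ry": 0,"rz": 0,"dx": -0.0382,"dy": 0.0035,"dz": -0.001,"fingers": 0.085}
    - {"rx": 0,"ry": 0,"rz": 0,"dx": -0.0382,"dy": 0.0035,"dz": -0.001,"fingers": 0.085}
    - {"rx": 0,"ry": 0,"rz": 0,"dx": -0.0382,"dy": 0.0035,"dz": -0.001,"fingers": 0.085}
    - {"rx": 0,"ry": 0,"rz": 0,"dx": -0.0382,"dy": 0.0035,"dz": -0.001,"fingers": 0.085}
    - {"rx": 0,"ry": 0,"rz": 0,"dx": -0.0382,"dy": 0.0035,"dz": -0.001,"fingers": 0.085}

```text
time_s: 33.0
position: [0.5702, -0.2247, 0.2224]
tool_rot: [[-0.071, 0.997, -0.0], [0.997, 0.071, 0.001], [0.001, -0.0, -1.0]]
ft_force: [0.9, -0.6, -0.0]
grip_width: 0.0852
gripper_force: 0.0
```

arm_command:
  deltas:
    - {"rx": 0,"ry": 0,"rz": 0,"dx": -0.0382,"dy": 0.0035,"dz": 0,"fingers": 0.085}
    - {"rx": 0,"ry": 0,"rz": 0,"dx": -0.0382,"dy": 0.0035,"dz": 0,"fingers": 0.085}
    - {"rx": 0,"ry": 0,"rz": 0,"dx": 0,"dy": 0,"dz": 0,"fingers": 0.085}
    - {"rx": 0,"ry": 0,"rz": 0,"dx": 0,"dy": 0,"dz": 0,"fingers": 0.085}
    - {"rx": 0,"ry": 0,"rz": 0,"dx": 0,"dy": 0,"dz": 0,"fingers": 0.085}
    - {"rx": 0,"ry": 0,"rz": 0,"dx": 0,"dy": 0,"dz": 0,"fingers": 0.085}

```text
time_s: 33.6
position: [0.5821, -0.2985, 0.2231]
tool_rot: [[-0.072, 0.997, 0.0], [0.997, 0.072, 0.0], [0.0, 0.0, -1.0]]
ft_force: [0.5, 0.1, 0.2]
grip_width: 0.0851
gripper_force: 0.0
```

Run:
```python
from h import *
print(env.observe()['position']);plan(6,.581,-.3,.0695,4)
```

```text
[ 0.58213329 -0.29852518  0.22305342]
6 x  d [-0.0002 -0.0002  0.0256] |d| 0.026  r [ 0.     -0.      0.0003]
```

arm_command:
  deltas:
    - {"rx": 0,"ry": 0,"rz": 0,"dx": -0.0003,"dy": -0.0002,"dz": 0.0256,"fingers": 0.085}
    - {"rx": 0,"ry": 0,"rz": 0,"dx": -0.0003,"dy": -0.0002,"dz": 0.0256,"fingers": 0.085}
    - {"rx": 0,"ry": 0,"rz": 0,"dx": -0.0003,"dy": -0.0002,"dz": 0.0256,"fingers": 0.085}
    - {"rx": 0,"ry": 0,"rz": 0,"dx": -0.0003,"dy": -0.0002,"dz": 0.0256,"fingers": 0.085}
    - {"rx": 0,"ry": 0,"rz": 0,"dx": 0,"dy": 0,"dz": 0.0256,"fingers": 0.085}
    - {"rx": 0,"ry": 0,"rz": 0,"dx": 0,"dy": 0,"dz": 0.0256,"fingers": 0.085}
    - {"rx": 0,"ry": 0,"rz": 0,"dx": 0,"dy": 0,"dz": 0,"fingers": 0.085}
    - {"rx": 0,"ry": 0,"rz": 0,"dx": 0,"dy": 0,"dz": 0,"fingers": 0.07}
    - {"rx": 0,"ry": 0,"rz": 0,"dx": 0,"dy": 0,"dz": 0,"fingers": 0.055}
    - {"rx": 0,"ry": 0,"rz": 0,"dx": 0,"dy": 0,"dz": 0,"fingers": 0.035}
    - {"rx": 0,"ry": 0,"rz": 0,"dx": 0,"dy": 0,"dz": 0,"fingers": 0.035}
    - {"rx": 0,"ry": 0,"rz": 0,"dx": 0,"dy": 0,"dz": 0,"fingers": 0.035}
  squeeze: 40

```text
time_s: 34.8
position: [0.5816, -0.3016, 0.0711]
tool_rot: [[-0.07, 0.998, 0.002], [0.998, 0.07, -0.002], [-0.002, 0.002, -1.0]]
ft_force: [-0.4, 0.7, 6.4]
grip_width: 0.0471
gripper_force: 40.8
```

arm_command:
  deltas:
    - {"rx": 0,"ry": 0,"rz": 0,"dx": 0,"dy": 0,"dz": 0,"fingers": 0.035}
    - {"rx": 0,"ry": 0,"rz": 0,"dx": 0,"dy": 0,"dz": -0.01,"fingers": 0.035}
    - {"rx": 0,"ry": 0,"rz": 0,"dx": 0,"dy": 0,"dz": -0.025,"fingers": 0.035}
    - {"rx": 0,"ry": 0,"rz": 0,"dx": 0,"dy": 0,"dz": -0.025,"fingers": 0.035}
    - {"rx": 0,"ry": 0,"rz": 0,"dx": 0,"dy": 0,"dz": -0.02,"fingers": 0.035}
    - {"rx": 0,"ry": 0,"rz": 0,"dx": 0,"dy": 0,"dz": 0,"fingers": 0.035}
    - {"rx": 0,"ry": 0,"rz": 0,"dx": 0,"dy": 0,"dz": 0,"fingers": 0.035}

```text
time_s: 35.5
position: [0.5807, -0.3011, 0.1488]
tool_rot: [[-0.07, 0.998, -0.001], [0.998, 0.07, 0.0], [0.0, -0.001, -1.0]]
ft_force: [0.6, -0.1, -3.3]
grip_width: 0.0474
gripper_force: 42.0
```

Run:
```python
from h import *
o=env.observe();print(o['position']);plan(11,.5703,.0718,o['position'][2],4)
```

```text
[ 0.58072897 -0.30107625  0.14881885]
11 x  d [0.0339 0.0014 0.    ] |d| 0.034  r [-0. -0.  0.]
```

arm_command:
  deltas:
    - {"rx": 0,"ry": 0,"rz": 0,"dx": 0.0339,"dy": 0.0014,"dz": 0,"fingers": 0.035}
    - {"rx": 0,"ry": 0,"rz": 0,"dx": 0.0339,"dy": 0.0014,"dz": 0,"fingers": 0.035}
    - {"rx": 0,"ry": 0,"rz": 0,"dx": 0.0339,"dy": 0.0014,"dz": 0,"fingers": 0.035}
    - {"rx": 0,"ry": 0,"rz": 0,"dx": 0.0339,"dy": 0.0014,"dz": 0,"fingers": 0.035}
    - {"rx": 0,"ry": 0,"rz": 0,"dx": 0.0339,"dy": 0.0014,"dz": 0,"fingers": 0.035}
    - {"rx": 0,"ry": 0,"rz": 0,"dx": 0.0339,"dy": 0.0014,"dz": 0,"fingers": 0.035}
    - {"rx": 0,"ry": 0,"rz": 0,"dx": 0.0339,"dy": 0.0014,"dz": 0,"fingers": 0.035}
    - {"rx": 0,"ry": 0,"rz": 0,"dx": 0.0339,"dy": 0.0014,"dz": 0,"fingers": 0.035}
    - {"rx": 0,"ry": 0,"rz": 0,"dx": 0.0339,"dy": 0.0014,"dz": 0,"fingers": 0.035}
    - {"rx": 0,"ry": 0,"rz": 0,"dx": 0.0339,"dy": 0.0014,"dz": 0,"fingers": 0.035}
    - {"rx": 0,"ry": 0,"rz": 0,"dx": 0.0339,"dy": 0.0014,"dz": 0,"fingers": 0.035}
    - {"rx": 0,"ry": 0,"rz": 0,"dx": 0,"dy": 0,"dz": 0,"fingers": 0.035}

```text
time_s: 36.7
position: [0.569, 0.0754, 0.1477]
tool_rot: [[-0.074, 0.997, -0.003], [0.997, 0.074, 0.001], [0.002, -0.003, -1.0]]
ft_force: [-0.3, -0.2, -2.8]
grip_width: 0.0473
gripper_force: 42.0
```

arm_command:
  deltas:
    - {"rx": 0,"ry": 0,"rz": 0,"dx": 0,"dy": 0,"dz": 0,"fingers": 0.035}
    - {"rx": 0,"ry": 0,"rz": 0,"dx": 0,"dy": 0,"dz": 0,"fingers": 0.035}
    - {"rx": 0,"ry": 0,"rz": 0,"dx": 0,"dy": 0,"dz": 0.02,"fingers": 0.035}
    - {"rx": 0,"ry": 0,"rz": 0,"dx": 0,"dy": 0,"dz": 0.02,"fingers": 0.035}
    - {"rx": 0,"ry": 0,"rz": 0,"dx": 0,"dy": 0,"dz": 0.02,"fingers": 0.035}
    - {"rx": 0,"ry": 0,"rz": 0,"dx": 0,"dy": 0,"dz": 0.008,"fingers": 0.035}
    - {"rx": 0,"ry": 0,"rz": 0,"dx": 0,"dy": 0,"dz": 0.003,"fingers": 0.035}
    - {"rx": 0,"ry": 0,"rz": 0,"dx": 0,"dy": 0,"dz": 0.002,"fingers": 0.035}
    - {"rx": 0,"ry": 0,"rz": 0,"dx": 0,"dy": 0,"dz": 0,"fingers": 0.035}
    - {"rx": 0,"ry": 0,"rz": 0,"dx": 0,"dy": 0,"dz": 0,"fingers": 0.035}

```text
time_s: 37.7
position: [0.5707, 0.0717, 0.0769]
tool_rot: [[-0.07, 0.998, 0.001], [0.998, 0.07, -0.0], [-0.0, 0.001, -1.0]]
ft_force: [-0.0, -0.1, -3.0]
grip_width: 0.0471
gripper_force: 42.1
```

arm_command:
  deltas:
    - {"rx": 0,"ry": 0,"rz": 0,"dx": 0,"dy": 0,"dz": 0.003,"fingers": 0.035}
    - {"rx": 0,"ry": 0,"rz": 0,"dx": 0,"dy": 0,"dz": 0.0025,"fingers": 0.035}
    - {"rx": 0,"ry": 0,"rz": 0,"dx": 0,"dy": 0,"dz": 0,"fingers": 0.035}
    - {"rx": 0,"ry": 0,"rz": 0,"dx": 0,"dy": 0,"dz": 0,"fingers": 0.035}

```text
time_s: 38.1
position: [0.5706, 0.0719, 0.0721]
tool_rot: [[-0.07, 0.998, 0.002], [0.998, 0.07, -0.0], [-0.0, 0.002, -1.0]]
ft_force: [-3.9, 1.2, 9.6]
grip_width: 0.0472
gripper_force: 43.1
```

arm_command:
  deltas:
    - {"rx": 0,"ry": 0,"rz": 0,"dx": 0,"dy": 0,"dz": 0,"fingers": 0.055}
    - {"rx": 0,"ry": 0,"rz": 0,"dx": 0,"dy": 0,"dz": 0,"fingers": 0.085}
    - {"rx": 0,"ry": 0,"rz": 0,"dx": 0,"dy": 0,"dz": 0,"fingers": 0.085}
    - {"rx": 0,"ry": 0,"rz": 0,"dx": 0,"dy": 0,"dz": 0,"fingers": 0.085}
    - {"rx": 0,"ry": 0,"rz": 0,"dx": 0,"dy": 0,"dz": 0,"fingers": 0.085}
    - {"rx": 0,"ry": 0,"rz": 0,"dx": 0,"dy": 0,"dz": -0.02,"fingers": 0.085}
    - {"rx": 0,"ry": 0,"rz": 0,"dx": 0,"dy": 0,"dz": -0.03,"fingers": 0.085}
    - {"rx": 0,"ry": 0,"rz": 0,"dx": 0,"dy": 0,"dz": -0.03,"fingers": 0.085}
    - {"rx": 0,"ry": 0,"rz": 0,"dx": 0,"dy": 0,"dz": -0.03,"fingers": 0.085}
    - {"rx": 0,"ry": 0,"rz": 0,"dx": 0,"dy": 0,"dz": -0.03,"fingers": 0.085}
    - {"rx": 0,"ry": 0,"rz": 0,"dx": 0,"dy": 0,"dz": 0,"fingers": 0.085}

```text
time_s: 39.2
position: [0.5718, 0.0717, 0.2148]
tool_rot: [[-0.07, 0.998, 0.008], [0.998, 0.07, -0.001], [-0.001, 0.008, -1.0]]
ft_force: [-0.3, -0.1, 0.0]
grip_width: 0.085
gripper_force: 0.0
```

Run:
```python
from h import *
o=env.observe();print(o['position']);plan(11,.4805,-.301,.213,-4.5)
```

```text
[0.57179427 0.0717407  0.21482187]
11 x  d [-0.0339 -0.0084  0.0001] |d| 0.035  r [0.0007 0.0001 0.0135]
```

Tin is back exactly. Now the square bottle.

arm_command:
  deltas:
    - {"rx": 0,"ry": 0,"rz": 0.0135,"dx": -0.0339,"dy": -0.0083,"dz": 0,"fingers": 0.085}
    - {"rx": 0,"ry": 0,"rz": 0.0135,"dx": -0.0339,"dy": -0.0083,"dz": 0,"fingers": 0.085}
    - {"rx": 0,"ry": 0,"rz": 0.0135,"dx": -0.0339,"dy": -0.0083,"dz": 0,"fingers": 0.085}
    - {"rx": 0,"ry": 0,"rz": 0.0135,"dx": -0.0339,"dy": -0.0083,"dz": 0,"fingers": 0.085}
    - {"rx": 0,"ry": 0,"rz": 0.0135,"dx": -0.0339,"dy": -0.0083,"dz": 0,"fingers": 0.085}
    - {"rx": 0,"ry": 0,"rz": 0.0135,"dx": -0.0339,"dy": -0.0083,"dz": 0,"fingers": 0.085}
    - {"rx": 0,"ry": 0,"rz": 0.0135,"dx": -0.0339,"dy": -0.0083,"dz": 0,"fingers": 0.085}
    - {"rx": 0,"ry": 0,"rz": 0.0135,"dx": -0.0339,"dy": -0.0083,"dz": 0,"fingers": 0.085}
    - {"rx": 0,"ry": 0,"rz": 0.0135,"dx": -0.0339,"dy": -0.0083,"dz": 0,"fingers": 0.085}
    - {"rx": 0,"ry": 0,"rz": 0.0135,"dx": -0.0339,"dy": -0.0083,"dz": 0,"fingers": 0.085}
    - {"rx": 0,"ry": 0,"rz": 0.0135,"dx": -0.0339,"dy": -0.0083,"dz": 0,"fingers": 0.085}
    - {"rx": 0,"ry": 0,"rz": 0,"dx": 0,"dy": 0,"dz": 0,"fingers": 0.085}

```text
time_s: 40.4
position: [0.4787, -0.3043, 0.2095]
tool_rot: [[0.083, 0.997, -0.001], [0.997, -0.083, 0.0], [0.0, -0.001, -1.0]]
ft_force: [0.2, 0.8, -0.3]
grip_width: 0.0849
gripper_force: 0.0
```

arm_command:
  deltas:
    - {"rx": 0,"ry": 0,"rz": 0,"dx": 0,"dy": 0,"dz": 0,"fingers": 0.085}
    - {"rx": 0,"ry": 0,"rz": 0,"dx": 0,"dy": 0,"dz": 0,"fingers": 0.085}
    - {"rx": 0,"ry": 0,"rz": 0,"dx": 0,"dy": 0,"dz": 0,"fingers": 0.085}

```text
time_s: 40.7
position: [0.4804, -0.2999, 0.2106]
tool_rot: [[0.077, 0.997, -0.0], [0.997, -0.077, 0.0], [0.0, -0.0, -1.0]]
ft_force: [0.4, -0.2, -0.2]
grip_width: 0.085
gripper_force: 0.0
```

Run:
```python
from h import *
o=env.observe();print(o['position']);plan(5,.4805,-.301,.07,-4.5)
```

```text
[ 0.48035861 -0.29993612  0.2106289 ]
5 x  d [-0.0002  0.      0.0281] |d| 0.028  r [-0.     -0.0001  0.0003]
```

arm_command:
  deltas:
    - {"rx": 0,"ry": 0,"rz": 0,"dx": -0.0002,"dy": 0,"dz": 0.0281,"fingers": 0.085}
    - {"rx": 0,"ry": 0,"rz": 0,"dx": -0.0002,"dy": 0,"dz": 0.0281,"fingers": 0.085}
    - {"rx": 0,"ry": 0,"rz": 0,"dx": -0.0002,"dy": 0,"dz": 0.0281,"fingers": 0.085}
    - {"rx": 0,"ry": 0,"rz": 0,"dx": -0.0002,"dy": 0,"dz": 0.0281,"fingers": 0.085}
    - {"rx": 0,"ry": 0,"rz": 0,"dx": -0.0002,"dy": 0,"dz": 0.0281,"fingers": 0.085}
    - {"rx": 0,"ry": 0,"rz": 0,"dx": 0,"dy": 0,"dz": 0,"fingers": 0.085}
    - {"rx": 0,"ry": 0,"rz": 0,"dx": 0,"dy": 0,"dz": 0,"fingers": 0.07}
    - {"rx": 0,"ry": 0,"rz": 0,"dx": 0,"dy": 0,"dz": 0,"fingers": 0.06}
    - {"rx": 0,"ry": 0,"rz": 0,"dx": 0,"dy": 0,"dz": 0,"fingers": 0.04}
    - {"rx": 0,"ry": 0,"rz": 0,"dx": 0,"dy": 0,"dz": 0,"fingers": 0.04}
    - {"rx": 0,"ry": 0,"rz": 0,"dx": 0,"dy": 0,"dz": 0,"fingers": 0.04}
    - {"rx": 0,"ry": 0,"rz": 0,"dx": 0,"dy": 0,"dz": 0,"fingers": 0.04}

```text
time_s: 41.9
position: [0.4806, -0.3025, 0.072]
tool_rot: [[0.078, 0.997, 0.002], [0.997, -0.078, -0.002], [-0.002, 0.002, -1.0]]
ft_force: [0.4, 0.7, 6.7]
grip_width: 0.0515
gripper_force: 43.2
```

arm_command:
  deltas:
    - {"rx": 0,"ry": 0,"rz": 0,"dx": 0,"dy": 0,"dz": 0,"fingers": 0.04}
    - {"rx": 0,"ry": 0,"rz": 0,"dx": 0,"dy": 0,"dz": -0.01,"fingers": 0.04}
    - {"rx": 0,"ry": 0,"rz": 0,"dx": 0,"dy": 0,"dz": -0.025,"fingers": 0.04}
    - {"rx": 0,"ry": 0,"rz": 0,"dx": 0,"dy": 0,"dz": -0.025,"fingers": 0.04}
    - {"rx": 0,"ry": 0,"rz": 0,"dx": 0,"dy": 0,"dz": -0.02,"fingers": 0.04}
    - {"rx": 0,"ry": 0,"rz": 0,"dx": 0,"dy": 0,"dz": 0,"fingers": 0.04}
    - {"rx": 0,"ry": 0,"rz": 0,"dx": 0,"dy": 0,"dz": 0,"fingers": 0.04}

```text
time_s: 42.6
position: [0.4797, -0.3018, 0.15]
tool_rot: [[0.079, 0.997, -0.0], [0.997, -0.079, 0.0], [0.0, -0.0, -1.0]]
ft_force: [-0.3, 0.2, -3.0]
grip_width: 0.0518
gripper_force: 42.6
```

Run:
```python
from h import *
o=env.observe();print(o['position']);plan(10,.5802,-.012,o['position'][2],-4.5)
```

```text
[ 0.47971659 -0.30175662  0.15001185]
10 x  d [0.0297 0.0077 0.    ] |d| 0.031  r [-0. -0. -0.]
```

arm_command:
  deltas:
    - {"rx": 0,"ry": 0,"rz": 0,"dx": 0.0297,"dy": 0.0077,"dz": 0,"fingers": 0.04}
    - {"rx": 0,"ry": 0,"rz": 0,"dx": 0.0297,"dy": 0.0077,"dz": 0,"fingers": 0.04}
    - {"rx": 0,"ry": 0,"rz": 0,"dx": 0.0297,"dy": 0.0077,"dz": 0,"fingers": 0.04}
    - {"rx": 0,"ry": 0,"rz": 0,"dx": 0.0297,"dy": 0.0077,"dz": 0,"fingers": 0.04}
    - {"rx": 0,"ry": 0,"rz": 0,"dx": 0.0297,"dy": 0.0077,"dz": 0,"fingers": 0.04}
    - {"rx": 0,"ry": 0,"rz": 0,"dx": 0.0297,"dy": 0.0077,"dz": 0,"fingers": 0.04}
    - {"rx": 0,"ry": 0,"rz": 0,"dx": 0.0297,"dy": 0.0077,"dz": 0,"fingers": 0.04}
    - {"rx": 0,"ry": 0,"rz": 0,"dx": 0.0297,"dy": 0.0077,"dz": 0,"fingers": 0.04}
    - {"rx": 0,"ry": 0,"rz": 0,"dx": 0.0297,"dy": 0.0077,"dz": 0,"fingers": 0.04}
    - {"rx": 0,"ry": 0,"rz": 0,"dx": 0.0297,"dy": 0.0077,"dz": 0,"fingers": 0.04}
    - {"rx": 0,"ry": 0,"rz": 0,"dx": 0,"dy": 0,"dz": 0,"fingers": 0.04}
    - {"rx": 0,"ry": 0,"rz": 0,"dx": 0,"dy": 0,"dz": 0,"fingers": 0.04}

```text
time_s: 43.8
position: [0.5795, -0.0116, 0.1489]
tool_rot: [[0.077, 0.997, -0.003], [0.997, -0.077, 0.0], [0.0, -0.003, -1.0]]
ft_force: [0.2, -0.8, -3.8]
grip_width: 0.0515
gripper_force: 42.6
```

arm_command:
  deltas:
    - {"rx": 0,"ry": 0,"rz": 0,"dx": 0,"dy": 0,"dz": 0,"fingers": 0.04}
    - {"rx": 0,"ry": 0,"rz": 0,"dx": 0,"dy": 0,"dz": 0.02,"fingers": 0.04}
    - {"rx": 0,"ry": 0,"rz": 0,"dx": 0,"dy": 0,"dz": 0.02,"fingers": 0.04}
    - {"rx": 0,"ry": 0,"rz": 0,"dx": 0,"dy": 0,"dz": 0.02,"fingers": 0.04}
    - {"rx": 0,"ry": 0,"rz": 0,"dx": 0,"dy": 0,"dz": 0.008,"fingers": 0.04}
    - {"rx": 0,"ry": 0,"rz": 0,"dx": 0,"dy": 0,"dz": 0.003,"fingers": 0.04}
    - {"rx": 0,"ry": 0,"rz": 0,"dx": 0,"dy": 0,"dz": 0.002,"fingers": 0.04}
    - {"rx": 0,"ry": 0,"rz": 0,"dx": 0,"dy": 0,"dz": 0,"fingers": 0.04}
    - {"rx": 0,"ry": 0,"rz": 0,"dx": 0,"dy": 0,"dz": 0,"fingers": 0.04}

```text
time_s: 44.7
position: [0.5804, -0.0121, 0.0779]
tool_rot: [[0.079, 0.997, 0.001], [0.997, -0.079, -0.0], [-0.0, 0.001, -1.0]]
ft_force: [0.3, 0.4, -2.3]
grip_width: 0.0515
gripper_force: 42.5
```

arm_command:
  deltas:
    - {"rx": 0,"ry": 0,"rz": 0,"dx": 0,"dy": 0,"dz": 0.003,"fingers": 0.04}
    - {"rx": 0,"ry": 0,"rz": 0,"dx": 0,"dy": 0,"dz": 0.0025,"fingers": 0.04}
    - {"rx": 0,"ry": 0,"rz": 0,"dx": 0,"dy": 0,"dz": 0,"fingers": 0.04}
    - {"rx": 0,"ry": 0,"rz": 0,"dx": 0,"dy": 0,"dz": 0,"fingers": 0.04}

```text
time_s: 45.1
position: [0.5803, -0.0119, 0.073]
tool_rot: [[0.078, 0.997, 0.001], [0.997, -0.078, -0.0], [-0.0, 0.001, -1.0]]
ft_force: [-3.1, 0.9, 8.3]
grip_width: 0.0514
gripper_force: 43.9
```

arm_command:
  deltas:
    - {"rx": 0,"ry": 0,"rz": 0,"dx": 0,"dy": 0,"dz": 0,"fingers": 0.06}
    - {"rx": 0,"ry": 0,"rz": 0,"dx": 0,"dy": 0,"dz": 0,"fingers": 0.085}
    - {"rx": 0,"ry": 0,"rz": 0,"dx": 0,"dy": 0,"dz": 0,"fingers": 0.085}
    - {"rx": 0,"ry": 0,"rz": 0,"dx": 0,"dy": 0,"dz": 0,"fingers": 0.085}
    - {"rx": 0,"ry": 0,"rz": 0,"dx": 0,"dy": 0,"dz": 0,"fingers": 0.085}
    - {"rx": 0,"ry": 0,"rz": 0,"dx": 0,"dy": 0,"dz": -0.02,"fingers": 0.085}
    - {"rx": 0,"ry": 0,"rz": 0,"dx": 0,"dy": 0,"dz": -0.03,"fingers": 0.085}
    - {"rx": 0,"ry": 0,"rz": 0,"dx": 0,"dy": 0,"dz": -0.03,"fingers": 0.085}
    - {"rx": 0,"ry": 0,"rz": 0,"dx": 0,"dy": 0,"dz": -0.03,"fingers": 0.085}
    - {"rx": 0,"ry": 0,"rz": 0,"dx": 0,"dy": 0,"dz": -0.03,"fingers": 0.085}
    - {"rx": 0,"ry": 0,"rz": 0,"dx": 0,"dy": 0,"dz": 0,"fingers": 0.085}

```text
time_s: 46.2
position: [0.5814, -0.0122, 0.2158]
tool_rot: [[0.078, 0.997, 0.008], [0.997, -0.078, -0.002], [-0.001, 0.008, -1.0]]
ft_force: [-0.2, 0.4, 1.4]
grip_width: 0.0849
gripper_force: 0.0
```

Run:
```python
from h import *
o=env.observe();print(o['position']);plan(11,.3804,-.3035,.213,1)
```

```text
[ 0.58143482 -0.01219692  0.21584029]
11 x  d [-0.0271 -0.0173  0.0002] |d| 0.032  r [ 0.0007  0.0001 -0.0087]
```

Now the round bottle.

arm_command:
  deltas:
    - {"rx": 0,"ry": 0,"rz": -0.0087,"dx": -0.0271,"dy": -0.0172,"dz": 0,"fingers": 0.085}
    - {"rx": 0,"ry": 0,"rz": -0.0087,"dx": -0.0271,"dy": -0.0172,"dz": 0,"fingers": 0.085}
    - {"rx": 0,"ry": 0,"rz": -0.0087,"dx": -0.0271,"dy": -0.0172,"dz": 0,"fingers": 0.085}
    - {"rx": 0,"ry": 0,"rz": -0.0087,"dx": -0.0271,"dy": -0.0172,"dz": 0,"fingers": 0.085}
    - {"rx": 0,"ry": 0,"rz": -0.0087,"dx": -0.0271,"dy": -0.0172,"dz": 0,"fingers": 0.085}
    - {"rx": 0,"ry": 0,"rz": -0.0087,"dx": -0.0271,"dy": -0.0172,"dz": 0,"fingers": 0.085}
    - {"rx": 0,"ry": 0,"rz": -0.0087,"dx": -0.0271,"dy": -0.0172,"dz": 0,"fingers": 0.085}
    - {"rx": 0,"ry": 0,"rz": -0.0087,"dx": -0.0271,"dy": -0.0172,"dz": 0,"fingers": 0.085}
    - {"rx": 0,"ry": 0,"rz": -0.0087,"dx": -0.0271,"dy": -0.0172,"dz": 0,"fingers": 0.085}
    - {"rx": 0,"ry": 0,"rz": -0.0087,"dx": -0.0271,"dy": -0.0172,"dz": 0,"fingers": 0.085}
    - {"rx": 0,"ry": 0,"rz": -0.0087,"dx": -0.0271,"dy": -0.0172,"dz": 0,"fingers": 0.085}
    - {"rx": 0,"ry": 0,"rz": 0,"dx": 0,"dy": 0,"dz": 0,"fingers": 0.085}

```text
time_s: 47.4
position: [0.379, -0.3055, 0.2109]
tool_rot: [[-0.014, 1.0, -0.001], [1.0, 0.014, 0.0], [0.0, -0.001, -1.0]]
ft_force: [0.0, 0.7, 0.2]
grip_width: 0.085
gripper_force: 0.0
```

arm_command:
  deltas:
    - {"rx": 0,"ry": 0,"rz": 0,"dx": 0,"dy": 0,"dz": 0,"fingers": 0.085}
    - {"rx": 0,"ry": 0,"rz": 0,"dx": 0,"dy": 0,"dz": 0,"fingers": 0.085}
    - {"rx": 0,"ry": 0,"rz": 0,"dx": 0,"dy": 0,"dz": 0,"fingers": 0.085}

```text
time_s: 47.7
position: [0.381, -0.3023, 0.2116]
tool_rot: [[-0.018, 1.0, -0.0], [1.0, 0.018, 0.0], [0.0, -0.0, -1.0]]
ft_force: [-0.6, -0.6, -0.0]
grip_width: 0.0847
gripper_force: 0.0
```

Run:
```python
from h import *
o=env.observe();print(o['position']);plan(5,.3804,-.3035,.0705,1)
```

```text
[ 0.38100328 -0.3022575   0.21159805]
5 x  d [-0.0003 -0.0001  0.0282] |d| 0.028  r [-0.     -0.0001  0.0002]
```

arm_command:
  deltas:
    - {"rx": 0,"ry": 0,"rz": 0,"dx": -0.0002,"dy": 0,"dz": 0.0282,"fingers": 0.085}
    - {"rx": 0,"ry": 0,"rz": 0,"dx": -0.0002,"dy": 0,"dz": 0.0282,"fingers": 0.085}
    - {"rx": 0,"ry": 0,"rz": 0,"dx": -0.0002,"dy": 0,"dz": 0.0282,"fingers": 0.085}
    - {"rx": 0,"ry": 0,"rz": 0,"dx": -0.0002,"dy": 0,"dz": 0.0282,"fingers": 0.085}
    - {"rx": 0,"ry": 0,"rz": 0,"dx": 0,"dy": 0,"dz": 0.0282,"fingers": 0.085}
    - {"rx": 0,"ry": 0,"rz": 0,"dx": 0,"dy": 0,"dz": 0,"fingers": 0.085}
    - {"rx": 0,"ry": 0,"rz": 0,"dx": 0,"dy": 0,"dz": 0,"fingers": 0.07}
    - {"rx": 0,"ry": 0,"rz": 0,"dx": 0,"dy": 0,"dz": 0,"fingers": 0.06}
    - {"rx": 0,"ry": 0,"rz": 0,"dx": 0,"dy": 0,"dz": 0,"fingers": 0.04}
    - {"rx": 0,"ry": 0,"rz": 0,"dx": 0,"dy": 0,"dz": 0,"fingers": 0.04}
    - {"rx": 0,"ry": 0,"rz": 0,"dx": 0,"dy": 0,"dz": 0,"fingers": 0.04}
    - {"rx": 0,"ry": 0,"rz": 0,"dx": 0,"dy": 0,"dz": 0,"fingers": 0.04}

```text
time_s: 48.9
position: [0.3809, -0.3044, 0.0723]
tool_rot: [[-0.017, 1.0, 0.002], [1.0, 0.017, -0.002], [-0.002, 0.002, -1.0]]
ft_force: [-1.5, 1.7, 6.8]
grip_width: 0.0549
gripper_force: 41.8
```

arm_command:
  deltas:
    - {"rx": 0,"ry": 0,"rz": 0,"dx": 0,"dy": 0,"dz": 0,"fingers": 0.04}
    - {"rx": 0,"ry": 0,"rz": 0,"dx": 0,"dy": 0,"dz": -0.01,"fingers": 0.04}
    - {"rx": 0,"ry": 0,"rz": 0,"dx": 0,"dy": 0,"dz": -0.025,"fingers": 0.04}
    - {"rx": 0,"ry": 0,"rz": 0,"dx": 0,"dy": 0,"dz": -0.025,"fingers": 0.04}
    - {"rx": 0,"ry": 0,"rz": 0,"dx": 0,"dy": 0,"dz": -0.02,"fingers": 0.04}
    - {"rx": 0,"ry": 0,"rz": 0,"dx": 0,"dy": 0,"dz": 0,"fingers": 0.04}
    - {"rx": 0,"ry": 0,"rz": 0,"dx": 0,"dy": 0,"dz": 0,"fingers": 0.04}

```text
time_s: 49.6
position: [0.3804, -0.3036, 0.1507]
tool_rot: [[-0.017, 1.0, 0.0], [1.0, 0.017, -0.0], [-0.0, 0.0, -1.0]]
ft_force: [0.3, 0.2, -3.3]
grip_width: 0.0548
gripper_force: 43.7
```

Run:
```python
from h import *
o=env.observe();print(o['position']);plan(10,.586,-.0919,o['position'][2],4)
```

```text
[ 0.38043799 -0.30363419  0.15067734]
10 x  d [0.0203 0.0214 0.    ] |d| 0.03  r [ 0.      0.     -0.0053]
```

arm_command:
  deltas:
    - {"rx": 0,"ry": 0,"rz": -0.0053,"dx": 0.0203,"dy": 0.0214,"dz": 0,"fingers": 0.04}
    - {"rx": 0,"ry": 0,"rz": -0.0053,"dx": 0.0203,"dy": 0.0214,"dz": 0,"fingers": 0.04}
    - {"rx": 0,"ry": 0,"rz": -0.0053,"dx": 0.0203,"dy": 0.0214,"dz": 0,"fingers": 0.04}
    - {"rx": 0,"ry": 0,"rz": -0.0053,"dx": 0.0203,"dy": 0.0214,"dz": 0,"fingers": 0.04}
    - {"rx": 0,"ry": 0,"rz": -0.0053,"dx": 0.0203,"dy": 0.0214,"dz": 0,"fingers": 0.04}
    - {"rx": 0,"ry": 0,"rz": -0.0053,"dx": 0.0203,"dy": 0.0214,"dz": 0,"fingers": 0.04}
    - {"rx": 0,"ry": 0,"rz": -0.0053,"dx": 0.0203,"dy": 0.0214,"dz": 0,"fingers": 0.04}
    - {"rx": 0,"ry": 0,"rz": -0.0053,"dx": 0.0203,"dy": 0.0214,"dz": 0,"fingers": 0.04}
    - {"rx": 0,"ry": 0,"rz": -0.0053,"dx": 0.0203,"dy": 0.0214,"dz": 0,"fingers": 0.04}
    - {"rx": 0,"ry": 0,"rz": -0.0053,"dx": 0.0203,"dy": 0.0214,"dz": 0,"fingers": 0.04}
    - {"rx": 0,"ry": 0,"rz": 0,"dx": 0,"dy": 0,"dz": 0,"fingers": 0.04}
    - {"rx": 0,"ry": 0,"rz": 0,"dx": 0,"dy": 0,"dz": 0,"fingers": 0.04}

```text
time_s: 50.8
position: [0.5855, -0.0919, 0.1492]
tool_rot: [[-0.071, 0.997, -0.003], [0.997, 0.071, 0.001], [0.001, -0.003, -1.0]]
ft_force: [0.2, -0.3, -3.4]
grip_width: 0.0546
gripper_force: 44.1
```

arm_command:
  deltas:
    - {"rx": 0,"ry": 0,"rz": 0,"dx": 0,"dy": 0,"dz": 0,"fingers": 0.04}
    - {"rx": 0,"ry": 0,"rz": 0,"dx": 0,"dy": 0,"dz": 0.02,"fingers": 0.04}
    - {"rx": 0,"ry": 0,"rz": 0,"dx": 0,"dy": 0,"dz": 0.02,"fingers": 0.04}
    - {"rx": 0,"ry": 0,"rz": 0,"dx": 0,"dy": 0,"dz": 0.02,"fingers": 0.04}
    - {"rx": 0,"ry": 0,"rz": 0,"dx": 0,"dy": 0,"dz": 0.008,"fingers": 0.04}
    - {"rx": 0,"ry": 0,"rz": 0,"dx": 0,"dy": 0,"dz": 0.003,"fingers": 0.04}
    - {"rx": 0,"ry": 0,"rz": 0,"dx": 0,"dy": 0,"dz": 0.002,"fingers": 0.04}
    - {"rx": 0,"ry": 0,"rz": 0,"dx": 0,"dy": 0,"dz": 0,"fingers": 0.04}
    - {"rx": 0,"ry": 0,"rz": 0,"dx": 0,"dy": 0,"dz": 0,"fingers": 0.04}

```text
time_s: 51.7
position: [0.5864, -0.0925, 0.0785]
tool_rot: [[-0.07, 0.998, 0.001], [0.998, 0.07, -0.0], [-0.001, 0.001, -1.0]]
ft_force: [0.2, 1.0, -2.8]
grip_width: 0.0546
gripper_force: 44.0
```

arm_command:
  deltas:
    - {"rx": 0,"ry": 0,"rz": 0,"dx": 0,"dy": 0,"dz": 0.003,"fingers": 0.04}
    - {"rx": 0,"ry": 0,"rz": 0,"dx": 0,"dy": 0,"dz": 0.0025,"fingers": 0.04}
    - {"rx": 0,"ry": 0,"rz": 0,"dx": 0,"dy": 0,"dz": 0,"fingers": 0.04}
    - {"rx": 0,"ry": 0,"rz": 0,"dx": 0,"dy": 0,"dz": 0,"fingers": 0.04}

```text
time_s: 52.1
position: [0.5862, -0.0925, 0.0734]
tool_rot: [[-0.07, 0.998, 0.001], [0.998, 0.07, -0.001], [-0.001, 0.001, -1.0]]
ft_force: [-2.8, -0.4, 5.8]
grip_width: 0.0547
gripper_force: 45.1
```

Contact. Release, rise clear, and back away toward the robot so the cameras can see.

arm_command:
  deltas:
    - {"rx": 0,"ry": 0,"rz": 0,"dx": 0,"dy": 0,"dz": 0,"fingers": 0.06}
    - {"rx": 0,"ry": 0,"rz": 0,"dx": 0,"dy": 0,"dz": 0,"fingers": 0.085}
    - {"rx": 0,"ry": 0,"rz": 0,"dx": 0,"dy": 0,"dz": 0,"fingers": 0.085}
    - {"rx": 0,"ry": 0,"rz": 0,"dx": 0,"dy": 0,"dz": 0,"fingers": 0.085}
    - {"rx": 0,"ry": 0,"rz": 0,"dx": 0,"dy": 0,"dz": 0,"fingers": 0.085}
    - {"rx": 0,"ry": 0,"rz": 0,"dx": 0,"dy": 0,"dz": -0.02,"fingers": 0.085}
    - {"rx": 0,"ry": 0,"rz": 0,"dx": 0,"dy": 0,"dz": -0.03,"fingers": 0.085}
    - {"rx": 0,"ry": 0,"rz": 0,"dx": 0,"dy": 0,"dz": -0.03,"fingers": 0.085}
    - {"rx": 0,"ry": 0,"rz": 0,"dx": 0,"dy": 0,"dz": -0.03,"fingers": 0.085}
    - {"rx": 0,"ry": 0,"rz": 0,"dx": 0,"dy": 0,"dz": -0.03,"fingers": 0.085}
    - {"rx": 0,"ry": 0,"rz": 0,"dx": 0,"dy": 0,"dz": -0.03,"fingers": 0.085}
    - {"rx": 0,"ry": 0,"rz": 0,"dx": 0,"dy": 0,"dz": 0,"fingers": 0.085}

```text
time_s: 53.3
position: [0.5873, -0.0927, 0.2465]
tool_rot: [[-0.07, 0.998, 0.007], [0.998, 0.07, -0.003], [-0.003, 0.007, -1.0]]
ft_force: [-0.5, -0.2, 0.6]
grip_width: 0.0851
gripper_force: 0.0
```

arm_command:
  deltas:
    - {"rx": 0,"ry": 0,"rz": 0,"dx": -0.02,"dy": -0.02,"dz": 0,"fingers": 0.085}
    - {"rx": 0,"ry": 0,"rz": 0,"dx": -0.02,"dy": -0.03,"dz": 0,"fingers": 0.085}
    - {"rx": 0,"ry": 0,"rz": 0,"dx": -0.02,"dy": -0.03,"dz": 0,"fingers": 0.085}
    - {"rx": 0,"ry": 0,"rz": 0,"dx": -0.02,"dy": -0.03,"dz": 0,"fingers": 0.085}
    - {"rx": 0,"ry": 0,"rz": 0,"dx": -0.02,"dy": -0.03,"dz": 0,"fingers": 0.085}
    - {"rx": 0,"ry": 0,"rz": 0,"dx": -0.02,"dy": -0.03,"dz": 0,"fingers": 0.085}
    - {"rx": 0,"ry": 0,"rz": 0,"dx": -0.02,"dy": -0.03,"dz": 0,"fingers": 0.085}
    - {"rx": 0,"ry": 0,"rz": 0,"dx": 0,"dy": 0,"dz": 0,"fingers": 0.085}
    - {"rx": 0,"ry": 0,"rz": 0,"dx": 0,"dy": 0,"dz": 0,"fingers": 0.085}
    - {"rx": 0,"ry": 0,"rz": 0,"dx": 0,"dy": 0,"dz": 0,"fingers": 0.085}

```text
time_s: 54.3
position: [0.3968, -0.2456, 0.2419]
tool_rot: [[-0.071, 0.998, -0.0], [0.998, 0.071, 0.001], [0.001, -0.0, -1.0]]
ft_force: [-0.1, -0.3, -0.6]
grip_width: 0.085
gripper_force: 0.0
```

Run:
```python
from h import *
t=env.get_image('top');s=env.get_image('side')
a=cv2.resize(t['color'][130:290,130:450],(720,360));a0=cv2.resize(cv2.imread('pics/top0.png')[130:240,130:450],(720,240))
cv2.imwrite('pics/f.png',np.vstack([a,a0]))
```

```text
(no output)
```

View pics/f.png

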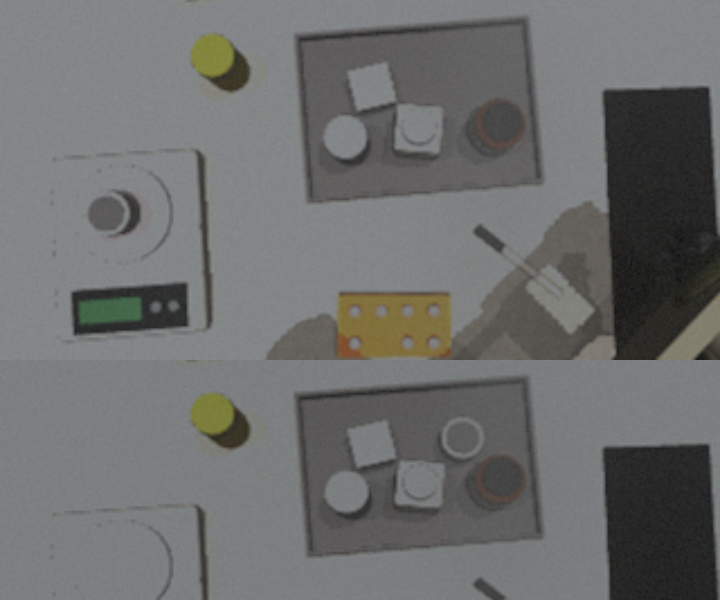

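The final top view shows all three containers back in their original spots (compare the start crop below). The pot is unmoved. The jar's lid at (109,213) matches the pan centre once parallax is allowed for.

Run:
```python
from h import *
print(env.close_job())
```

```text
the job is handed in; nothing more can be done
None
```

The job is handed in at about 54 s of the 144 s: the jar stands on the balance pan and the round bottle, square bottle and tin are back in their starting spots in the tray; the last pictures showed everything upright and the square pot unmoved, but no verdict came back.

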